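# Dip the wash trough through its bridge guide and show the rod

## Robot

A 6-joint arm with a two-finger parallel gripper is mounted at the origin on the work surface. World frame = base frame: x ahead of the robot, y to its left, z up, the work surface at z = 0. Lengths are in m, angles in rad, forces in N, time in s.
With the tool pointing down it reaches from about 0.35 to 0.925 m from the base axis. Payload 6.4 kg.
Tool frame: the origin (TCP) lies midway between the tips of the shut fingers; the grasp point (between the pads) lies 19 mm behind it; y points along the fingers, x is the direction in which the jaws open and shut, and the axes are right-handed (so a half turn about y gives the same grasp; the last joint's range is limited). The gripper opens to 94 mm and grips with 3 to 60 N. Pads are 16 mm wide; open, the fingers measure 119 mm over their backs; the gripper's body (75 mm by 177 mm) begins 78 mm behind the grasp point.
Start: joints at [-1.413, 0.245, 1.558, -0, 1.339, -0.174], TCP at [0.212, -0.615, 0.205] pointing down, gripper open.
Joint ranges: [-3.13, 3.13], [-1.02, 2.26], [0.13, 2.54], [-0.95, 4.09], [0.21, 2.88], [-2.74, 2.74]. Speed limits (rad/s): [2.57, 2.57, 3.14, 3.14, 3.14, 3.14].

## Interface

Orientations are given as a 3x3 rotation matrix whose columns are the frame's x, y, z axes.
In Python, from cell import sensors, cams, job gives the robot as it stands.
- The arm moves only by the tool apply_moves, never from a script. Its argument "increments" is a list of rows, each a list of 3 entries, a list of its own where there are three numbers: the closure, from 0 (fully open) to 1 (shut), then the shift along the tool's x, y, z in mm, then the turn about the tool's y in degrees. In form: [[gripper, [tx, ty, tz], roll], ...]. A call has 1 to 10 rows; each row is the pose to reach, as a shift and turn from the pose commanded when the call began, along the tool's axes at that moment; what a row does not reach only later rows make up. A row lasts 1/12 s, in which the tool goes at most 41.7 mm and 7.16 degrees, less where a joint would pass 70% of its speed; a pose out of reach is approached as far as the arm can. A call with a gripper value outside its range is refused whole. The fingers move at their own pace and stop on an object; the grip force is fixed at half the most. Time passes only in rows, so rows that repeat a pose let the fingers close. It gives the time, the measured TCP pose, the force and the opening at its end, in the units of the state.
- sensors.read_state(): the state, without advancing time (a new reading comes with each control period).
- cams.grab_frame(name): name is "scene" or "top" or "wrist"; returns a dict with "frame" (400x640x3 uint8, blue, green, red), "fx", "fy", "cx", "cy" (pixels), "D" ([k1, k2, p1, p2, k3] as OpenCV has them; the pictures are not rectified), "position" and "attitude" of the camera in the world. Camera axes: x right, y up, looking along -z (the intrinsics and any distortion apply to the point x, -y, -z); pixel columns grow to the right and rows downward; lengths in m; the calibration is good to about 2 mm. A picture is of the moment at which its call begins. There is no depth.
- job.hand_in(): hands the job in, once; it reports no verdict.
The state is a dict: "time_s": time; "qpos": joint angles; "joint_vel": joint speeds; "joint_torque": joint torques, N m; "position": TCP position; "eef_rot": TCP orientation; "ft_force": force on the tool from outside, world axes, zero at the start; "wrist_torque": the same for the moment, N m; "grip_width": finger opening in m.
Only numpy, scipy, OpenCV 4.12 (cv2) and the standard library are available. Lean on these libraries where they do the work, as an engineer would, in place of code of your own. Each camera call takes 0.05 s, during which the arm holds its last target.

## Task

Lay the aluminium bridge bar across the wash trough, centred and seated in the saddles on its two end walls with the mouth of the sloping guide tube leaning away from the robot, and let go of it. Then take the dip rod by its wooden handle, push it down the guide tube until its collar stops on the mouth, and draw it right out again without unseating the bar. Finish while still holding the rod in the air, level and still, with its tip above the trough and at least 20 cm above the bench; leave the jars and paint tubes where they are.

Things in the scene. Friction and masses are not known exactly. Their poses are not given: they have to be found in the camera images.
- seat_mid (a point): Middle of the trough at the height of its saddles, 110 mm above the bench; trough axes. Each end (y = +100 and -100 mm) has a flat saddle 30 mm long in y at this height, between two upright lugs that leave a slot 32 mm wide in x, centred on x = 0. The lugs flare outward and end 21 mm above the saddle.
- trough: Fixed open steel wash trough, 160 mm (x) by 200 mm (y, 230 with the saddles), 110 mm tall, walls and floor 4 mm thick. Origin at the middle of its underside on the bench; z up, x away from the robot (turned in yaw).
- bridge_grip (a point): Centre of the bridge bar's raised grip block, the place to grip it: 24 mm wide (x), 50 mm long (y), 36 mm tall with the bar under it; this point is 24 mm above the bar's underside and 10 mm to +y of its middle. Axes as bridge.
- bridge_mid (a point): Middle of the underside of the bridge bar; axes as bridge. Seated, this point coincides with seat_mid.
- bridge: Loose aluminium bridge bar, about 0.36 kg, flat on the bench at first: 240 mm long (y), 24 mm wide (x), 12 mm thick, with grip block and sloping steel guide tube. Origin at the middle of its underside; z up, x to the side to which the tube leans up. Laid rightly, its axes match the trough's.
- guide_mouth (a point): Centre of the upper mouth of the guide tube (30 mm outside, bore 16 mm, 42 mm long), at (47.5, -40, 39.9) mm in the bar's axes; axes as bridge. The bore slopes 40 degrees from level: from the mouth it runs down along (-0.766, 0, -0.643) in the bar's axes and goes on through an open gap in the bar.
- guide_end (a point): Point on the guide tube's axis 120 mm down from guide_mouth, where the rod's tip is when the collar is home. Axes as the bar's.
- dip_grip (a point): Centre of the square wooden handle of the dip rod (18 by 18 mm, 110 mm long), the place to grip. Axes as dip.
- dip_collar (a point): Centre of the face, towards the tip, of the rod's steel collar (32 mm across, 6 mm thick), 61 mm from dip_grip in -x; it meets guide_mouth when home.
- dip_tip (a point): Tip of the rod's steel shaft (10 mm across, tapering to 5 mm in its last 8 mm), 120 mm beyond dip_collar, 181 mm from dip_grip in -x.
- dip: Loose dip rod, about 0.14 kg, 236 mm long: wooden handle, collar, thin steel shaft. Origin at the handle's centre on the rod's axis; x runs along the rod from tip to handle, z up at first. It starts level on the rack, axis 45 mm above the bench, tip towards the robot.
- rack: Fixed wooden rack of the rod; origin on the bench under the handle's centre, x from tip to handle. Base board 60 mm wide, 10 mm thick, from x = -185 to +65 mm. Rests with low side cheeks (to 50 mm high) hold the handle's end at x = +48 mm and the shaft at x = -150 mm: lift the rod straight up.
- jar_a: Bystander, not to be moved: glass jar, blue lid, 66 mm across, 75 mm tall; origin at its underside.
- jar_b: Bystander, not to be moved: glass jar, metal lid, 66 mm across, 85 mm tall; origin at its underside.
- tube_a: Bystander, not to be moved: metal paint tube lying down, about 125 mm long, 36 mm wide, 28 mm high; origin at its underside.
- tube_b: Bystander, not to be moved: another paint tube, same size; origin at its underside.
- tube_c: Bystander, not to be moved: a third paint tube, same size; origin at its underside.

How it is judged:
On the way, in this order (a step that is already met when the one before it is completed fails the run):
1. the bridge bar lies seated in both saddles, guide mouth away from the robot, and is let go (x of bridge_mid in the frame of seat_mid between -0.009 and 0.009 m and y of bridge_mid in the frame of seat_mid between -0.02 and 0.02 m and z of bridge_mid in the frame of seat_mid between -0.005 and 0.005 m and angle between bridge_mid's own z axis and vertical below 0.08 rad and x of guide_mouth in the frame of seat_mid above 0.02 m and contact force between bridge and trough above 1 N and contact force between the fingers and bridge below 0.1 N), for 0.2 s.
2. the rod is down the guide tube with its collar stopped on the mouth (distance between dip_collar and guide_mouth below 0.007 m and distance between dip_tip and guide_end below 0.013 m), for 0.1 s.
At the end, for the whole second after the job is handed in: Bar seated in the saddles (9 mm across, 20 mm along, 5 mm high, 4.5 degrees), mouth away from the robot, untouched by the fingers. Rod held by the fingers, clear of bar, trough and rack, still, level within 11 degrees, tip inside the trough's outline and over 200 mm above the bench (all of step 1 and height (world z) of dip_tip above 0.2 m and angle between dip_grip's own x axis and vertical between 1.37 and 1.77 rad and x of dip_tip in the frame of seat_mid between -0.08 and 0.08 m and y of dip_tip in the frame of seat_mid between -0.1 and 0.1 m and contact force between the fingers and dip above 0.5 N and contact force between dip and bridge below 0.1 N and contact force between dip and trough below 0.1 N and contact force between dip and rack below 0.1 N and linear speed of dip below 0.03 m/s and angular speed of dip below 0.2 rad/s); the arm keeps its last pose, push and grip.
It fails at once if a bystander (jar or paint tube) is moved more than 30 mm (distance of any of jar_a, jar_b, tube_a, tube_b, tube_c from where it was at the start of the episode above 0.03 m).
It also fails if it takes over 72 s, if anything falls off the work surface, if the arm or the gripper's body presses on something with over 40 N, if the wrist force passes 120 N, or if a joint passes its speed limit or range.

## Working session

There is one attempt and no reset: what is moved stays moved. The work goes in short steps, Python scripts to look and compute and a tool call to move; the robot and the scene stay as the last step left them, time stands still between calls to the robot, and variables do not carry over. Pictures are saved under pics/ and viewed, and the job is handed in when it is done.

Besides the shell and the picture viewer there is one more tool, called after ">>>" by a JSON object that holds its "name" and its "arguments", one argument or row to a line. apply_moves: Moves the arm, as the interface text tells. Its arguments: {"type":"object","properties":{"increments":{"type":"array"}},"required":["increments"]}

```bash
ls; mkdir -p pics; cat > h.py <<'E'
import numpy as np, cv2
from cell import sensors, cams, job
def grab(n,f):
    d=cams.grab_frame(n); cv2.imwrite('pics/'+f+'.png',d['frame'])
    np.save('pics/'+f+'.npy',d,allow_pickle=True); return d
def load(f): return np.load('pics/'+f+'.npy',allow_pickle=True).item()
def K(d): return np.array([[d['fx'],0,d['cx']],[0,d['fy'],d['cy']],[0,0,1.]])
def ray(d,uv):
    p=cv2.undistortPoints(np.array(uv,float).reshape(-1,1,2),K(d),np.array(d['D'],float)).reshape(-1,2)
    c=np.c_[p[:,0],-p[:,1],-np.ones(len(p))]
    return np.array(d['position']),c@np.array(d['attitude']).T
def onz(d,uv,z):
    o,r=ray(d,uv); return o+r*((z-o[2])/r[:,2])[:,None]
def proj(d,P):
    R=np.array(d['attitude']);c=(np.array(P,float).reshape(-1,3)-d['position'])@R
    c=c*[1,-1,-1]
    return cv2.projectPoints(c,np.zeros(3),np.zeros(3),K(d),np.array(d['D'],float))[0].reshape(-1,2)
def tri(obs):
    A=np.zeros((3,3));b=np.zeros(3)
    for d,uv in obs:
        o,r=ray(d,[uv]); r=r[0]/np.linalg.norm(r[0]); M=np.eye(3)-np.outer(r,r);A+=M;b+=M@o
    p=np.linalg.solve(A,b)
    return p,[np.linalg.norm(np.cross(ray(d,[uv])[1][0]/np.linalg.norm(ray(d,[uv])[1][0]),p-d['position'])) for d,uv in obs]
E
python3 - <<'E'
from h import *
np.set_printoptions(precision=4,suppress=True)
s=sensors.read_state()
for k in s: print(k,np.array(s[k]))
for n in ['scene','top','wrist']:
    d=grab(n,n+'0'); print(n,d['position'],d['attitude'],d['fx'],d['D'])
E
```

```text
pics
time_s 0.0
qpos [-1.4131  0.2458  1.559  -0.      1.3387 -0.1741]
joint_vel [-0.0001  0.     -0.001  -0.0013  0.0019 -0.0002]
joint_torque [ -0.0002 -41.5842 -31.4598   0.0684   0.0333  -0.0002]
position [ 0.2116 -0.614   0.2044]
eef_rot [[ 0.3257 -0.0003  0.9455]
 [-0.9455  0.0018  0.3257]
 [-0.0018 -1.      0.0003]]
ft_force [-0.3672  0.5123  0.0364]
wrist_torque [ 0.0557 -0.0147  0.0241]
grip_width 0.09388262593860565
scene [1.1148 0.4029 1.1125] [[-0.5363 -0.7071  0.4609]
 [ 0.844  -0.4452  0.2991]
 [-0.0063  0.5494  0.8356]] 422.28018622951976 [-0.1027  0.      0.      0.      0.    ]
top [0.1909 0.0133 1.6275] [[ 0.079   0.9758 -0.204 ]
 [-0.9969  0.0765 -0.0198]
 [-0.0037  0.2049  0.9788]] 486.9124348755409 [-0.0085  0.      0.      0.      0.    ]
wrist [ 0.2737 -0.5939  0.3829] [[ 0.3264  0.9199  0.2173]
 [-0.9452  0.318   0.074 ]
 [-0.001  -0.2296  0.9733]] 288.15581066230277 [-0.0469  0.      0.      0.      0.    ]
```

```bash
sleep 1; ls pics
```

```text
scene0.npy
scene0.png
top0.npy
top0.png
wrist0.npy
wrist0.png
```

View pics/scene0.png

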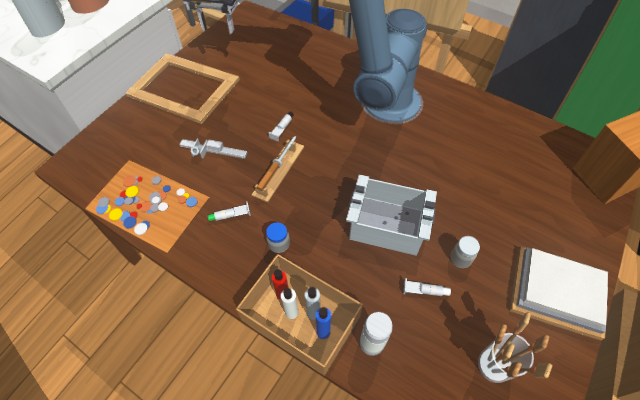

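View pics/top0.png

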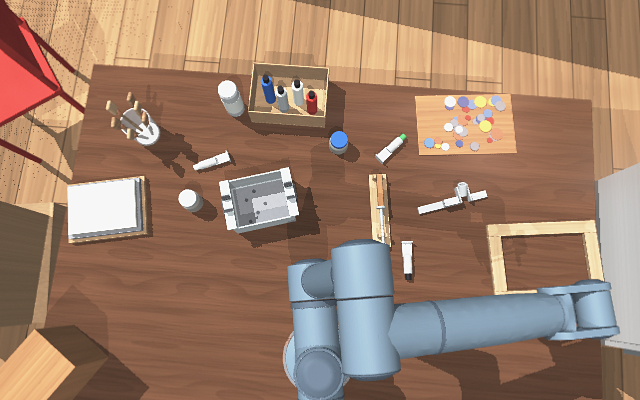

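View pics/wrist0.png

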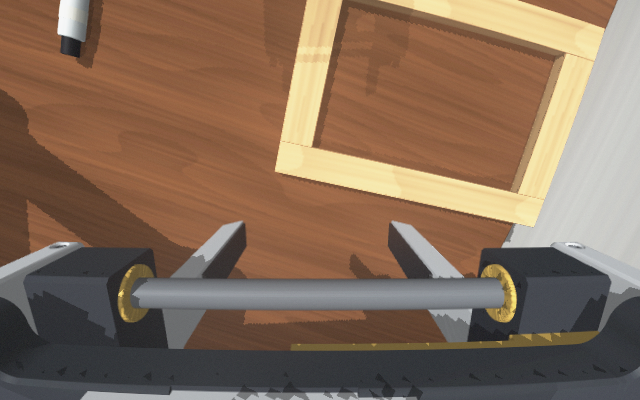

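```bash
python3 - <<'E'
from h import *
t=load('top0')['frame'];s=load('scene0')['frame']
a=cv2.resize(t[160:290,360:500],None,fx=5,fy=5,interpolation=cv2.INTER_CUBIC)[:600,:700]
cv2.imwrite('pics/z1.png',a)
cv2.imwrite('pics/z2.png',cv2.resize(t[155:245,205:315],None,fx=6,fy=6,interpolation=cv2.INTER_CUBIC))
cv2.imwrite('pics/z3.png',cv2.resize(s[100:220,170:310],None,fx=5,fy=5,interpolation=cv2.INTER_CUBIC))
cv2.imwrite('pics/z4.png',cv2.resize(s[165:265,335:450],None,fx=6,fy=6,interpolation=cv2.INTER_CUBIC))
E
```

```text
(no output)
```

View pics/z1.png

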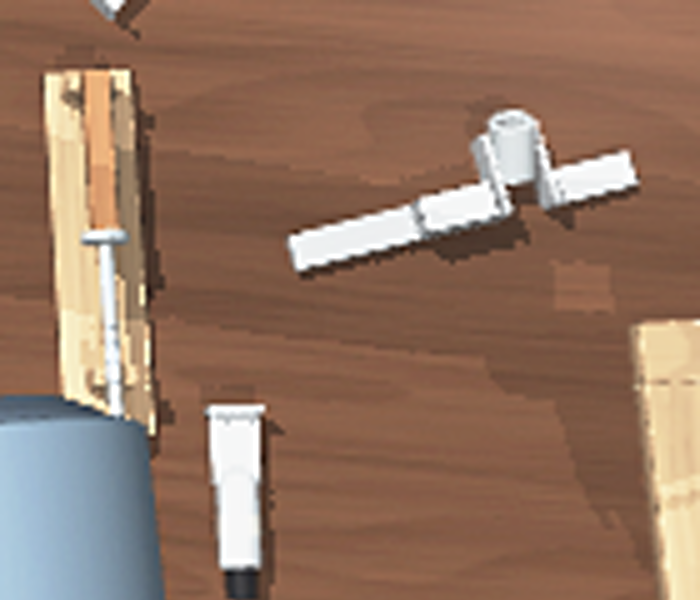

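View pics/z2.png

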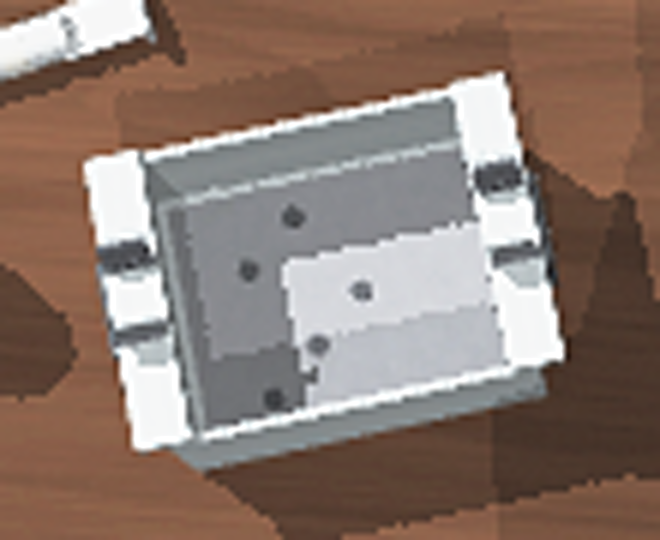

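View pics/z3.png

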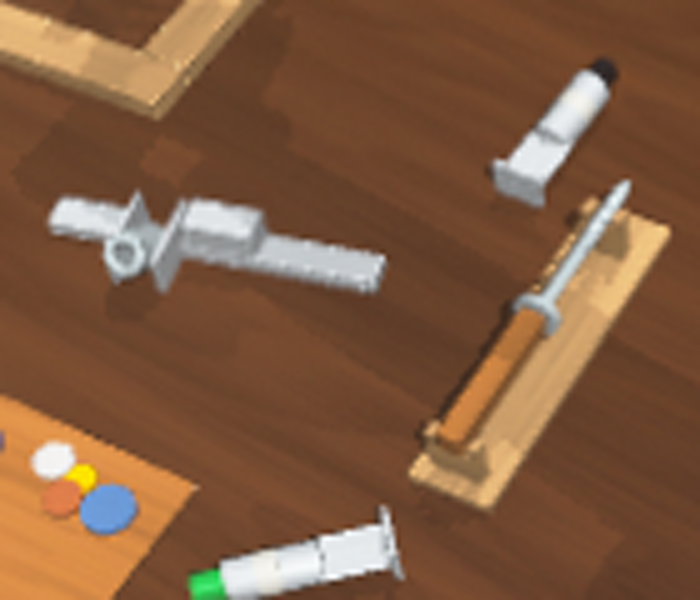

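View pics/z4.png

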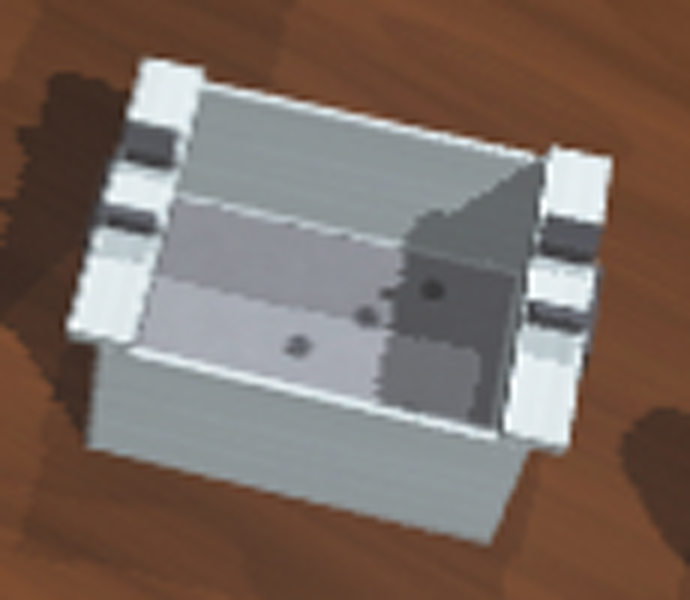

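```bash
python3 - <<'E'
from h import *
np.set_printoptions(precision=4,suppress=True)
T=load('top0');S=load('scene0')
f=lambda L,k,o:[((u+.5)/k-.5+o[0],(v+.5)/k-.5+o[1]) for u,v in L]
tt=f([(85,160),(503,72),(563,358),(135,450)],6,(205,155))
ts=f([(568,448),(66,340),(147,58),(612,155)],6,(335,165))
A=onz(T,tt,.11);B=onz(S,ts,.11);print(A,B)
for P in (A,B):
  print(P.mean(0),[np.linalg.norm(P[i]-P[(i+1)%4]) for i in range(4)], np.degrees(np.arctan2(*( (P[0]+P[1]-P[2]-P[3])[[1,0]]))),np.degrees(np.arctan2(*( (P[0]+P[3]-P[2]-P[1])[[1,0]])))-90)
for a,b in zip(tt,ts): print(tri([(T,a),(S,b)]))
bt=f([(290,238),(298,272),(638,185),(630,152)],5,(360,160))
bs=f([(385,258),(376,290)],5,(170,100))
P=onz(T,bt,.012);print(P,P.mean(0),[np.linalg.norm(P[i]-P[(i+1)%4]) for i in range(4)]);v=(P[0]+P[1]-P[2]-P[3]);print(np.degrees(np.arctan2(v[1],v[0]))-90)
print(onz(S,bs,.012))
# block top 
print('block S', onz(S,f([(190,198),(265,210),(255,250),(180,232)],5,(170,100)),.036))
print('block T', onz(T,f([(418,205),(490,182),(512,210),(425,234)],5,(360,160)),.036))
print('mouth', tri([(T,f([(514,118)],5,(360,160))[0]),(S,f([(124,256)],5,(170,100))[0])]))
# rod
rt=f([(97,72),(104,237)],5,(360,160)); rs=f([(453,440),(533,303),(626,186)],5,(170,100))
print('rod T end/collar',onz(T,rt,.05)); print('S end, collar, tip',onz(S,rs,.047))
rk=f([(42,72),(132,68)],5,(360,160));print('rack far corners T',onz(T,rk,.01),'S',onz(S,f([(412,475),(488,508),(668,232)],5,(170,100)),.01))
E
```

```text
[[0.5224 0.3627 0.11  ]
 [0.5882 0.1444 0.11  ]
 [0.4357 0.0988 0.11  ]
 [0.3696 0.3178 0.11  ]] [[0.5243 0.3661 0.11  ]
 [0.5956 0.1479 0.11  ]
 [0.4375 0.1007 0.11  ]
 [0.368  0.3184 0.11  ]]
[0.479  0.2309 0.11  ] [np.float64(0.22793142294206165), np.float64(0.15912612454951844), np.float64(0.22878885562749332), np.float64(0.15923510813983718)] 16.5208178884721 16.78547981706126
[0.4813 0.2333 0.11  ] [np.float64(0.22957140634263082), np.float64(0.16507708046831074), np.float64(0.22855094359158795), np.float64(0.1633900612838953)] 16.798476379775764 17.900350907138233
(array([0.5228, 0.3647, 0.1065]), [np.float64(0.0013239627000327175), np.float64(0.00132396270003263)])
(array([0.5907, 0.1453, 0.1003]), [np.float64(9.736374274045789e-05), np.float64(9.736374274056406e-05)])
(array([0.4359, 0.0994, 0.1074]), [np.float64(0.0005349691093620593), np.float64(0.0005349691093620931)])
(array([0.3693, 0.318 , 0.1114]), [np.float64(0.0005397209273975554), np.float64(0.000539720927397474)])
[[ 0.5069 -0.2939  0.012 ]
 [ 0.4841 -0.3001  0.012 ]
 [ 0.5618 -0.5274  0.012 ]
 [ 0.5843 -0.5218  0
[... 217 characters left out ...]
137 -0.2849  0.012 ]]
block S [[ 0.5312 -0.4276  0.036 ]
 [ 0.5124 -0.3767  0.036 ]
 [ 0.5429 -0.3599  0.036 ]
 [ 0.5577 -0.4134  0.036 ]]
block T [[ 0.5312 -0.3735  0.036 ]
 [ 0.5506 -0.4209  0.036 ]
 [ 0.5327 -0.4359  0.036 ]
 [ 0.5119 -0.3786  0.036 ]]
mouth (array([ 0.5943, -0.4341,  0.0362]), [np.float64(0.0022529131150937857), np.float64(0.002252913115093838)])
rod T end/collar [[ 0.602  -0.1541  0.05  ]
 [ 0.4906 -0.1647  0.05  ]]
S end, collar, tip [[ 0.6003 -0.1498  0.047 ]
 [ 0.4876 -0.1705  0.047 ]
 [ 0.3741 -0.1758  0.047 ]]
rack far corners T [[ 0.6095 -0.1209  0.01  ]
 [ 0.6171 -0.1821  0.01  ]] S [[ 0.6176 -0.1749  0.01  ]
 [ 0.6119 -0.1197  0.01  ]
 [ 0.3674 -0.1484  0.01  ]]
```

```bash
cat >> h.py <<'E'
np.set_printoptions(precision=4,suppress=True)
def go(p,yaw=None):
    s=sensors.read_state();R=np.array(s['eef_rot']);P=np.array(s['position'])
    y0=np.degrees(np.arctan2(R[1,0],R[0,0]))
    d=(np.array(p)-P)@R*1000
    r=0 if yaw is None else -((yaw-y0+180)%360-180)
    print('t',s['time_s'],'pos',P,'yaw',round(y0,2),'shift',d.round(1),'|d|',np.linalg.norm(d).round(1),'roll',round(r,1),'w',round(s['grip_width'],4),'F',np.array(s['ft_force']),'q6',s['qpos'][5])
E
python3 -c "
from h import *
go([.531,-.4015,.12],18.8)"
```

```text
t 0.15 pos [ 0.2116 -0.6141  0.2046] yaw -70.99 shift [-96.8  84.8 371.2] |d| 392.9 roll -89.8 w 0.0937 F [ 0.273   0.0264 -0.1083] q6 -0.17407381084324938
```

>>> {"name": "apply_moves", "arguments": {
  "increments": [
    [0,[-97,85,371],-90],
    [0,[-97,85,371],-90],
    [0,[-97,85,371],-90],
    [0,[-97,85,371],-90],
    [0,[-97,85,371],-90],
    [0,[-97,85,371],-90],
    [0,[-97,85,371],-90],
    [0,[-97,85,371],-90],
    [0,[-97,85,371],-90],
    [0,[-97,85,371],-90]
  ]
}}

```text
time_s: 0.98
position: [0.5336, -0.3981, 0.1186]
eef_rot: [[1.0, -0.001, -0.021], [0.021, 0.003, 1.0], [-0.001, -1.0, 0.003]]
ft_force: [0.5, 0.1, -0.6]
grip_width: 0.0937
```

```bash
python3 -c "
from h import *
go([.531,-.4015,.12],18.8)"
```

```text
t 0.9833 pos [ 0.5336 -0.3981  0.1186] yaw 1.19 shift [-2.6 -1.4 -3.4] |d| 4.5 roll -17.6 w 0.0937 F [ 0.494   0.1415 -0.5647] q6 -0.8326199732888031
```

>>> {"name": "apply_moves", "arguments": {
  "increments": [
    [0,[-1,-1,-2],-18],
    [0,[-1,-1,-2],-18],
    [0,[-1,-1,-2],-18],
    [0,[-1,-1,-2],-18],
    [0,[-1,-1,-2],-18]
  ]
}}

```text
time_s: 1.4
position: [0.5298, -0.4039, 0.1211]
eef_rot: [[0.948, -0.0, -0.318], [0.318, 0.0, 0.948], [-0.0, -1.0, 0.0]]
ft_force: [0.6, 0.1, 0.1]
grip_width: 0.094
```

```bash
python3 -c "
from h import *
go([.531,-.4015,.027],18.8)
d=grab('wrist','w1');print(proj(d,[[.531,-.4013,.036],[.5343,-.4108,.0]]))"
```

```text
t 1.4 pos [ 0.5298 -0.4039  0.1211] yaw 18.53 shift [ 1.9 94.1  1.8] |d| 94.2 roll -0.3 w 0.094 F [0.6372 0.0559 0.0831] q6 -1.1445334900608521
[[319.8287 200.0932]
 [319.5897 201.4183]]
```

View pics/w1.png

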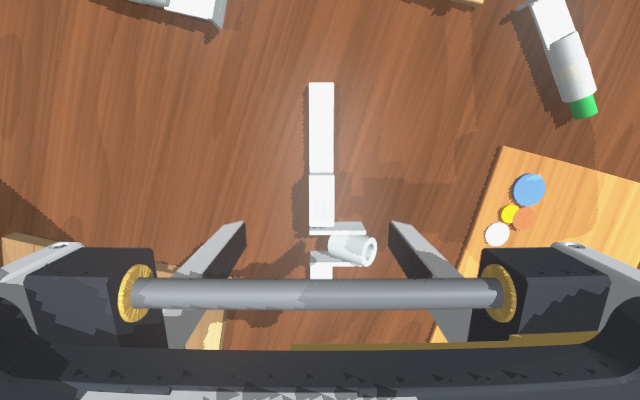

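>>> {"name": "apply_moves", "arguments": {
  "increments": [
    [0,[2,40,2],0],
    [0,[2,80,2],0],
    [0,[2,105,2],0],
    [0,[2,113,2],0],
    [0,[2,113,2],0],
    [1,[2,113,2],0],
    [1,[2,113,2],0],
    [1,[2,113,2],0],
    [1,[2,113,2],0],
    [1,[2,113,2],0]
  ]
}}

```text
time_s: 2.28
position: [0.5318, -0.4021, 0.0099]
eef_rot: [[0.948, 0.002, -0.319], [0.319, -0.002, 0.948], [0.001, -1.0, -0.002]]
ft_force: [0.4, 0.5, -0.6]
grip_width: 0.0641
```

```bash
python3 -c "
from h import *
go([.531,-.4015,.2],18.8)"
```

```text
t 2.2833 pos [ 0.5318 -0.4021  0.0099] yaw 18.63 shift [  -0.4 -190.1    0.5] |d| 190.1 roll -0.2 w 0.0641 F [ 0.3988  0.4553 -0.6343] q6 -1.1422032907437751
```

>>> {"name": "apply_moves", "arguments": {
  "increments": [
    [1,[0,0,0],0],
    [1,[0,0,0],0],
    [1,[0,0,0],0],
    [1,[0,0,0],0],
    [1,[0,0,0],0],
    [1,[0,0,0],0],
    [1,[0,0,0],0],
    [1,[0,0,0],0],
    [1,[0,-20,0],0],
    [1,[0,-40,0],0]
  ]
}}

```text
time_s: 3.12
position: [0.5291, -0.3995, 0.0458]
eef_rot: [[0.948, -0.005, -0.32], [0.32, 0.005, 0.948], [-0.003, -1.0, 0.006]]
ft_force: [1.1, -0.3, -3.3]
grip_width: 0.0233
```

```bash
python3 -c "
from h import *
yaw=np.radians(16.7);x=np.array([np.cos(yaw),np.sin(yaw)]);y=np.array([-x[1],x[0]])
g=np.array([.479,.231])+.01*y;print(g)
go([g[0],g[1],.2],16.7)"
```

```text
[0.4761 0.2406]
t 3.1167 pos [ 0.5291 -0.3995  0.0458] yaw 18.64 shift [ 153.8 -150.9  624.4] |d| 660.5 roll 1.9 w 0.0233 F [ 1.1162 -0.2715 -3.3224] q6 -1.1422409011594263
```

>>> {"name": "apply_moves", "arguments": {
  "increments": [
    [1,[0,-40,0],0],
    [1,[0,-80,0],0],
    [1,[5,-115,20],0],
    [1,[15,-140,50],0.5],
    [1,[25,-150,85],1],
    [1,[35,-150,120],1],
    [1,[45,-150,155],1],
    [1,[55,-150,190],1],
    [1,[65,-150,225],1],
    [1,[75,-150,260],1]
  ]
}}

```text
time_s: 3.95
position: [0.5177, -0.1291, 0.1971]
eef_rot: [[0.953, -0.003, -0.302], [0.302, 0.001, 0.953], [-0.002, -1.0, 0.002]]
ft_force: [1.2, 0.4, -3.7]
grip_width: 0.0241
```

```bash
python3 -c "
from h import *
go([.4761,.2406,.2],16.7)"
```

```text
t 3.95 pos [ 0.5177 -0.1291  0.1971] yaw 17.6 shift [ 72.2  -2.4 365. ] |d| 372.1 roll 0.9 w 0.0241 F [ 1.1576  0.4458 -3.6765] q6 -0.76409969469334
```

>>> {"name": "apply_moves", "arguments": {
  "increments": [
    [1,[7,-2,37],0.5],
    [1,[14,-2,75],1],
    [1,[22,-2,114],1],
    [1,[30,-2,153],1],
    [1,[38,-2,192],1],
    [1,[46,-2,231],1],
    [1,[54,-2,270],1],
    [1,[61,-2,305],1],
    [1,[67,-2,335],1],
    [1,[70,-2,355],1]
  ]
}}

```text
time_s: 4.78
position: [0.4766, 0.2308, 0.1992]
eef_rot: [[0.958, -0.003, -0.288], [0.288, -0.0, 0.958], [-0.003, -1.0, 0.001]]
ft_force: [0.1, 0.1, -3.8]
grip_width: 0.0242
```

>>> {"name": "apply_moves", "arguments": {
  "increments": [
    [1,[1,0,4],0],
    [1,[2,0,8],0],
    [1,[2,0,8],0],
    [1,[2,0,8],0],
    [1,[2,0,8],0]
  ]
}}

```text
time_s: 5.2
position: [0.4782, 0.2355, 0.2002]
eef_rot: [[0.959, -0.0, -0.285], [0.285, -0.0, 0.959], [-0.001, -1.0, -0.0]]
ft_force: [-0.0, -0.6, -4.5]
grip_width: 0.0243
```

```bash
python3 -c "
from h import *
go([.4761,.2406,.2],16.7)
grab('top','t2');grab('scene','s2');grab('wrist','w2')
t=load('t2')['frame'];s=load('s2')['frame']
a=cv2.resize(t[130:245,195:330],None,fx=5,fy=5,interpolation=cv2.INTER_CUBIC)
cv2.imwrite('pics/t2z.png',a)
cv2.imwrite('pics/s2z.png',cv2.resize(s[130:250,320:460],None,fx=5,fy=5,interpolation=cv2.INTER_CUBIC))
"
```

```text
t 5.2 pos [0.4782 0.2355 0.2002] yaw 16.54 shift [-0.5  0.2  5.5] |d| 5.5 roll -0.2 w 0.0243 F [-0.028  -0.6151 -4.5338] q6 -0.04359484915208946
```

View pics/s2z.png

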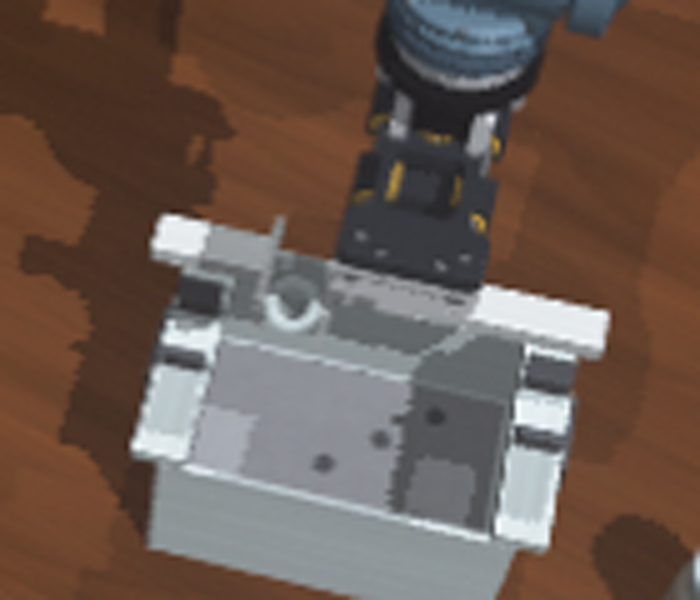

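View pics/t2z.png

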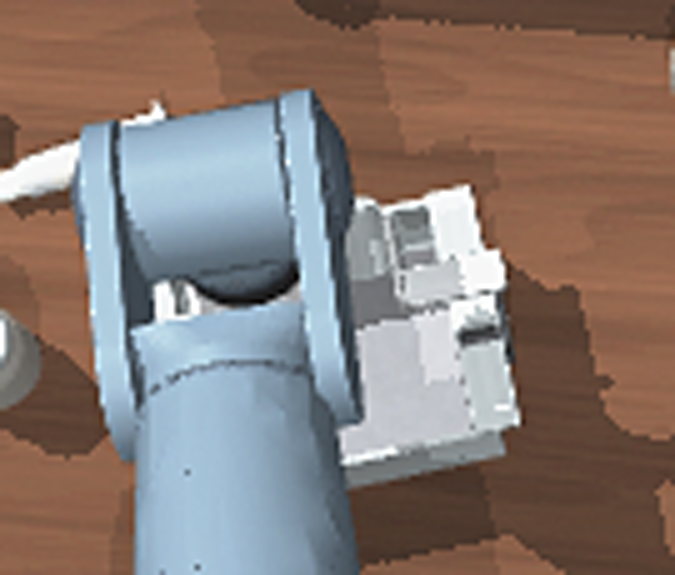

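View pics/w2.png

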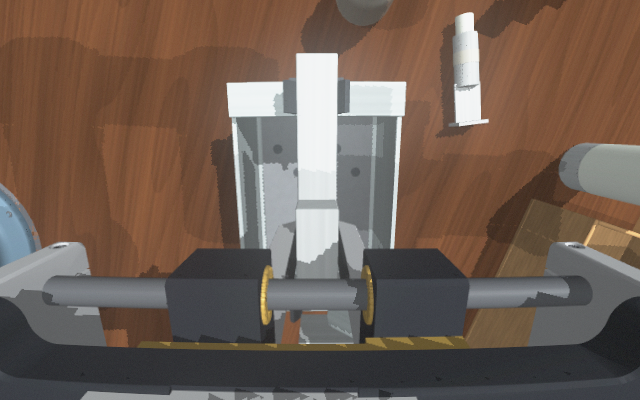

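```bash
python3 -c "
from h import *
d=load('w2')
a=onz(d,[(317,54),(298,54),(337,54)],.202);b=onz(d,[(227,83),(405,83),(228,117),(405,115),(317,116)],.11)
c=onz(d,[(285,83),(349,83)],.131)
print(a,b,c)
yaw=np.radians(16.7);x=np.array([np.cos(yaw),np.sin(yaw)]);y=np.array([-x[1],x[0]])
for p in list(a)+list(b)+list(c): q=p[:2]-[.479,.231];print((q@x*1000).round(1),(q@y*1000).round(1))
"
```

```text
[[0.4467 0.3393 0.202 ]
 [0.4363 0.3362 0.202 ]
 [0.4576 0.3425 0.202 ]] [[0.3706 0.3155 0.11  ]
 [0.5216 0.3605 0.11  ]
 [0.3781 0.2872 0.11  ]
 [0.531  0.3346 0.11  ]
 [0.4552 0.3108 0.11  ]] [[0.4231 0.3273 0.131 ]
 [0.473  0.3422 0.131 ]]
0.2 113.0
-10.7 113.0
11.6 113.0
-79.5 112.1
78.0 111.8
-80.5 82.9
79.6 84.3
0.1 83.3
-25.9 108.3
26.2 108.2
```

>>> {"name": "apply_moves", "arguments": {
  "increments": [
    [1,[0,0,5],0],
    [1,[0,20,5],0],
    [1,[0,40,5],0],
    [1,[0,55,5],0],
    [1,[0,65,5],0],
    [1,[0,72,5],0],
    [1,[0,76,5],0],
    [1,[0,79,5],0],
    [1,[0,79,5],0],
    [1,[0,79,5],0]
  ]
}}

```text
time_s: 6.18
position: [0.4771, 0.2416, 0.1222]
eef_rot: [[0.958, 0.001, -0.286], [0.286, 0.0, 0.958], [0.001, -1.0, -0.0]]
ft_force: [0.3, -0.2, -4.1]
grip_width: 0.0235
```

```bash
python3 -c "
from h import *
go([.4761,.2406,.12],16.7)
grab('scene','s3');grab('wrist','w3')
s=load('s3')['frame']
cv2.imwrite('pics/s3z.png',cv2.resize(s[130:250,320:460],None,fx=5,fy=5,interpolation=cv2.INTER_CUBIC))
"
```

```text
t 6.1833 pos [0.4771 0.2416 0.1222] yaw 16.63 shift [-1.2  2.2 -0.6] |d| 2.6 roll -0.1 w 0.0235 F [ 0.34   -0.2244 -4.1282] q6 -0.03369693885554744
```

View pics/s3z.png

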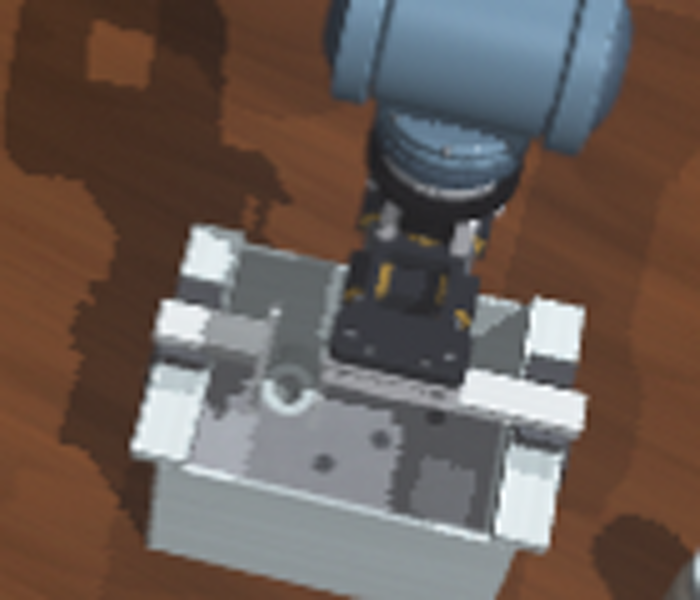

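View pics/w3.png

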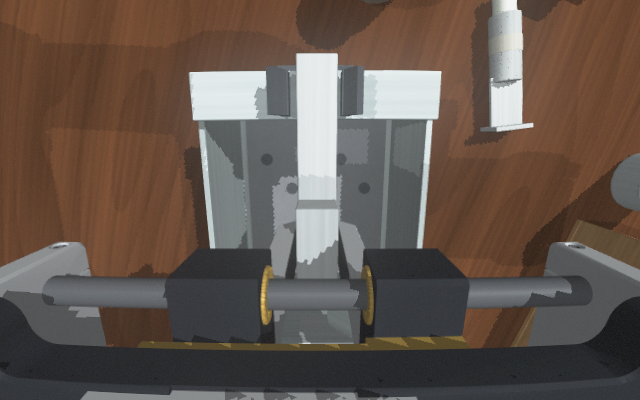

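The bar sits between both pairs of lugs, about 2 mm above the saddles. I'll lower the last bit, then let go.

>>> {"name": "apply_moves", "arguments": {
  "increments": [
    [1,[-1,1,0],0],
    [1,[-1,2,0],0],
    [1,[-1,3,0],0],
    [1,[-1,3,0],0],
    [0,[-1,3,0],0],
    [0,[-1,3,0],0],
    [0,[-1,3,0],0],
    [0,[-1,3,0],0],
    [0,[-1,3,0],0],
    [0,[-1,3,0],0]
  ]
}}

```text
time_s: 7.12
position: [0.4758, 0.2412, 0.1187]
eef_rot: [[0.958, 0.0, -0.286], [0.286, 0.0, 0.958], [0.0, -1.0, -0.0]]
ft_force: [0.4, 0.8, 0.2]
grip_width: 0.0603
```

```bash
python3 -c "
from h import *
go([.4761,.2406,.25],16.7)
"
```

```text
t 7.1167 pos [0.4758 0.2412 0.1187] yaw 16.63 shift [   0.2 -131.3   -0.6] |d| 131.3 roll -0.1 w 0.0603 F [0.3882 0.7996 0.24  ] q6 -0.03378900999143987
```

>>> {"name": "apply_moves", "arguments": {
  "increments": [
    [0,[0,-20,0],0],
    [0,[0,-50,0],0],
    [0,[0,-90,0],0],
    [0,[0,-130,0],-7],
    [0,[10,-130,-40],-14],
    [0,[0,-130,-80],-21],
    [0,[-10,-130,-120],-28],
    [0,[-20,-130,-160],-35],
    [0,[-30,-130,-200],-42],
    [0,[-40,-130,-240],-49]
  ]
}}

```text
time_s: 7.95
position: [0.505, 0.0225, 0.2487]
eef_rot: [[0.467, 0.001, -0.884], [0.884, -0.0, 0.467], [0.0, -1.0, -0.001]]
ft_force: [1.5, 0.1, -0.0]
grip_width: 0.0939
```

```bash
python3 -c "
from h import *
go([.545,-.16,.18],95.4)
"
```

```text
t 7.95 pos [0.505  0.0225 0.2487] yaw 62.13 shift [-142.6   68.7 -120.6] |d| 199.0 roll -33.3 w 0.0939 F [ 1.4658  0.1154 -0.0357] q6 -1.2645818022245432
```

>>> {"name": "apply_moves", "arguments": {
  "increments": [
    [0,[-30,10,-25],-6],
    [0,[-60,25,-50],-13],
    [0,[-90,40,-75],-20],
    [0,[-120,55,-100],-27],
    [0,[-142,68,-120],-33],
    [0,[-142,68,-120],-33],
    [0,[-142,68,-120],-33]
  ]
}}

```text
time_s: 8.53
position: [0.5433, -0.1588, 0.1793]
eef_rot: [[-0.08, -0.002, -0.997], [0.997, 0.001, -0.08], [0.002, -1.0, 0.002]]
ft_force: [0.1, -0.2, -0.4]
grip_width: 0.0938
```

```bash
python3 -c "
from h import *
go([.545,-.16,.18],95.4)
grab('scene','s4');grab('wrist','w4');grab('top','t4')
s=load('s4')['frame'];t=load('t4')['frame']
cv2.imwrite('pics/s4z.png',cv2.resize(s[150:260,330:460],None,fx=5,fy=5,interpolation=cv2.INTER_CUBIC))
cv2.imwrite('pics/t4z.png',cv2.resize(t[145:245,200:320],None,fx=6,fy=6,interpolation=cv2.INTER_CUBIC))
"
```

```text
t 8.5333 pos [ 0.5433 -0.1588  0.1793] yaw 94.6 shift [-1.3 -0.7 -1.6] |d| 2.2 roll -0.8 w 0.0938 F [ 0.1404 -0.1878 -0.4248] q6 -2.1359210044570105
```

View pics/s4z.png

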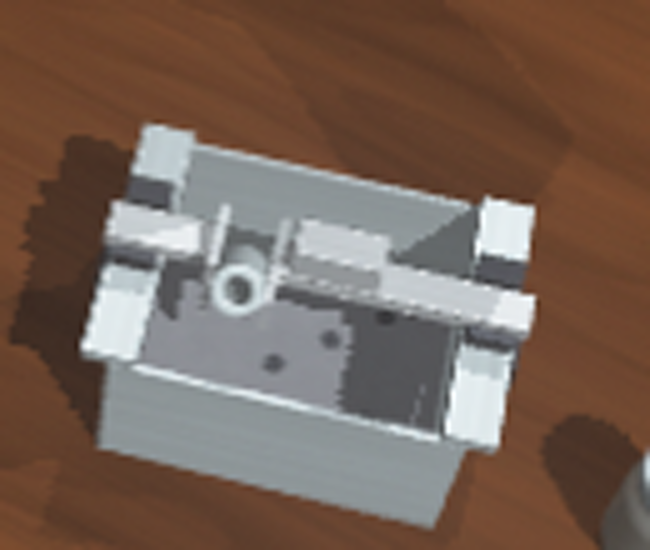

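View pics/w4.png

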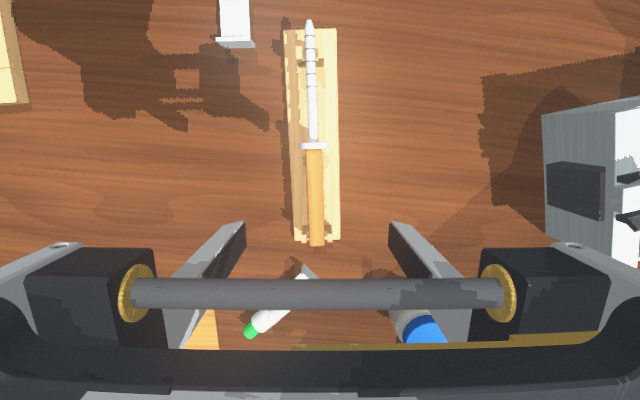

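View pics/t4z.png

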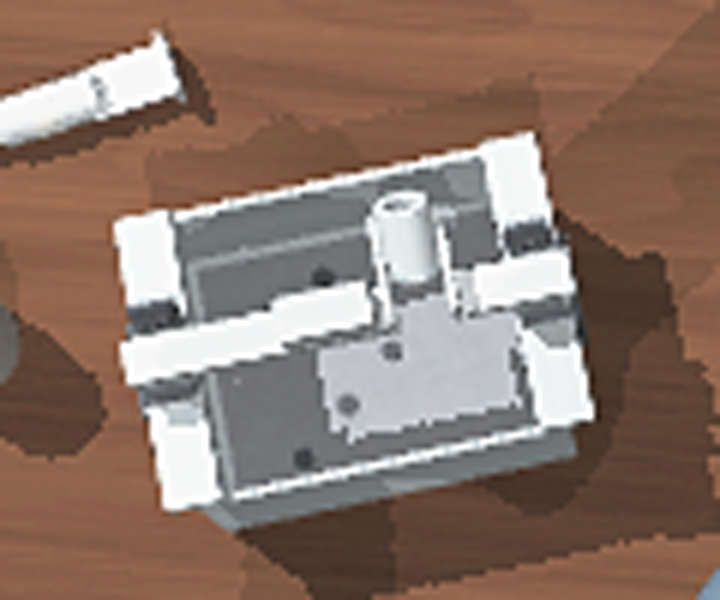

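```bash
python3 -c "
from h import *
W=load('w4');T=load('t4');S=load('s4')
P=onz(W,[(309,21),(313.5,146),(317,245)],.05);P[0]=onz(W,[(309,21)],.045)[0]
print(P,np.linalg.norm(P[0]-P[2]));v=P[2]-P[0];print(np.degrees(np.arctan2(v[1],v[0])))
h=onz(W,[(317,245),(308.5,148),(324,148)],.054);print('top handle end',h)
f=lambda L,k,o:[((u+.5)/k-.5+o[0],(v+.5)/k-.5+o[1]) for u,v in L]
m=tri([(T,f([(402,205)],6,(200,145))[0]),(S,f([(239,289)],5,(330,150))[0])]);print('mouth',m)
yaw=np.radians(16.7);x=np.array([np.cos(yaw),np.sin(yaw)]);y=np.array([-x[1],x[0]])
q=m[0][:2]-[.479,.231];print(q@x,q@y)
b=onz(T,f([(119,345),(127,386),(567,247),(578,291)],6,(200,145)),.122)
for p in b: q=p[:2]-[.479,.231];print(q@x,q@y)
tip=P[0]
"
```

```text
[[ 0.3703 -0.1811  0.045 ]
 [ 0.4924 -0.1667  0.05  ]
 [ 0.6032 -0.1538  0.05  ]] 0.23454452410521062
6.682872382872224
top handle end [[ 0.6016 -0.1539  0.054 ]
 [ 0.4947 -0.1717  0.054 ]
 [ 0.4934 -0.1556  0.054 ]]
mouth (array([0.5333, 0.2069, 0.1478]), [np.float64(0.0013606915472503082), np.float64(0.0013606915472503117)])
0.04508266286054369 -0.03867682866575698
0.009134779520657561 0.12115890795143275
-0.01330481066078504 0.12078515926016205
0.010998582102319021 -0.11945992275872666
-0.013500126292546457 -0.12034415445042117
```

```bash
python3 -c "
from h import *
go([.549,-.1595,.026],96.6)
"
```

```text
t 8.6833 pos [ 0.5441 -0.1568  0.1812] yaw 94.83 shift [ -3.  155.2  -4.5] |d| 155.3 roll -1.8 w 0.0944 F [ 1.3414  0.0161 -1.905 ] q6 -2.1361297045580594
```

>>> {"name": "apply_moves", "arguments": {
  "increments": [
    [0.4,[-3,30,-5],-2],
    [0.4,[-3,70,-5],-2],
    [0.4,[-3,110,-5],-2],
    [0.4,[-3,140,-5],-2],
    [0.4,[-3,154,-5],-2],
    [0.4,[-3,154,-5],-2],
    [1,[-3,154,-5],-2],
    [1,[-3,154,-5],-2],
    [1,[-3,154,-5],-2],
    [1,[-3,154,-5],-2]
  ]
}}

```text
time_s: 9.52
position: [0.5505, -0.1607, 0.0285]
eef_rot: [[-0.119, 0.003, -0.993], [0.993, -0.002, -0.119], [-0.002, -1.0, -0.003]]
ft_force: [-0.8, -0.2, -0.5]
grip_width: 0.0332
```

>>> {"name": "apply_moves", "arguments": {
  "increments": [
    [1,[0,0,0],0],
    [1,[0,0,0],0],
    [1,[0,0,0],0],
    [1,[0,0,0],0],
    [1,[0,0,0],0],
    [1,[0,0,0],0]
  ]
}}

```text
time_s: 10.02
position: [0.5495, -0.1604, 0.0272]
eef_rot: [[-0.118, 0.001, -0.993], [0.993, -0.0, -0.118], [-0.0, -1.0, -0.001]]
ft_force: [-0.9, 1.3, 5.6]
grip_width: 0.0175
```

```bash
python3 -c "
from h import *
go([.549,-.1595,.2],96.6)
"
```

```text
t 10.0167 pos [ 0.5495 -0.1604  0.0272] yaw 96.78 shift [   1.  -172.8    0.2] |d| 172.8 roll 0.2 w 0.0175 F [-0.9033  1.3051  5.6391] q6 -2.1716095211526265
```

>>> {"name": "apply_moves", "arguments": {
  "increments": [
    [1,[0,-8,0],0],
    [1,[0,-25,0],0],
    [1,[0,-50,0],0],
    [1,[0,-85,0],0],
    [1,[0,-120,0],0],
    [1,[0,-160,0],0],
    [1,[0,-190,0],0],
    [1,[0,-200,0],0]
  ]
}}

```text
time_s: 10.68
position: [0.5512, -0.1614, 0.2324]
eef_rot: [[-0.119, 0.008, -0.993], [0.993, -0.004, -0.119], [-0.005, -1.0, -0.007]]
ft_force: [0.3, -0.4, -1.2]
grip_width: 0.0178
```

```bash
python3 -c "
from h import *
go([.549,-.1595,.23],96.6)
grab('scene','s5');grab('wrist','w5')
s=load('s5')['frame']
cv2.imwrite('pics/s5z.png',cv2.resize(s[60:220,210:370],None,fx=3.7,fy=3.7,interpolation=cv2.INTER_CUBIC))
"
```

```text
t 10.6833 pos [ 0.5512 -0.1614  0.2324] yaw 96.82 shift [2.2 2.4 2. ] |d| 3.8 roll 0.2 w 0.0178 F [ 0.2546 -0.4465 -1.1856] q6 -2.171985207398353
```

View pics/s5z.png

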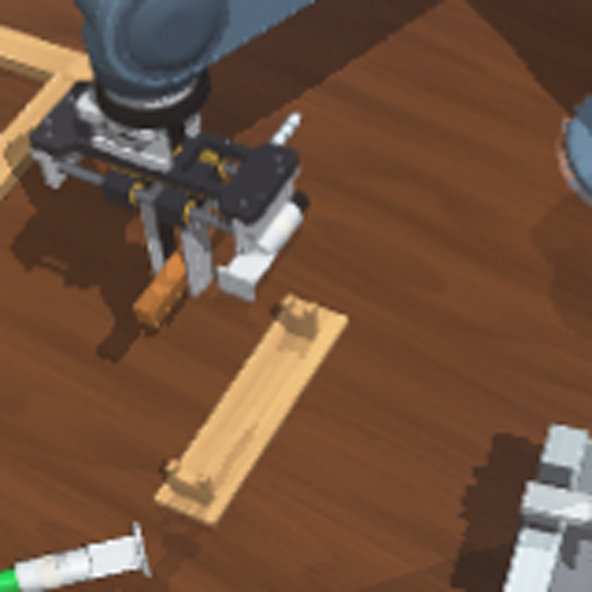

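View pics/w5.png

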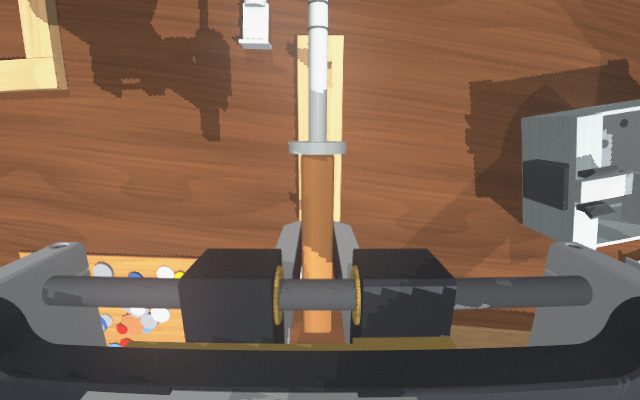

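```bash
python3 -c "
from h import *
go([.387,.172,.2],106.7)
"
```

```text
t 10.7833 pos [ 0.55   -0.1608  0.2284] yaw 96.81 shift [349.9  27.1 122.5] |d| 371.7 roll -9.9 w 0.0179 F [ 0.0134  0.4789 -1.8906] q6 -2.1719075713809812
```

>>> {"name": "apply_moves", "arguments": {
  "increments": [
    [1,[25,0,10],-1],
    [1,[60,0,21],-2],
    [1,[98,5,34],-3],
    [1,[136,10,47],-4],
    [1,[174,15,60],-5],
    [1,[212,20,73],-6],
    [1,[250,25,86],-7],
    [1,[288,27,99],-8],
    [1,[320,27,112],-9],
    [1,[345,27,122],-10]
  ]
}}

```text
time_s: 11.62
position: [0.3835, 0.1694, 0.1957]
eef_rot: [[-0.291, -0.006, -0.957], [0.957, -0.001, -0.291], [0.001, -1.0, 0.006]]
ft_force: [-0.3, 0.8, -1.1]
grip_width: 0.0178
```

>>> {"name": "apply_moves", "arguments": {
  "increments": [
    [1,[4,0,0],0],
    [1,[4,0,0],0],
    [1,[4,0,0],0]
  ]
}}

```text
time_s: 11.87
position: [0.3852, 0.1711, 0.1976]
eef_rot: [[-0.289, -0.003, -0.957], [0.957, -0.001, -0.289], [-0.0, -1.0, 0.003]]
ft_force: [-0.7, 0.4, -0.5]
grip_width: 0.0175
```

```bash
python3 -c "
from h import *
go([.387,.172,.11],106.7)
grab('scene','s6');grab('wrist','w6')
s=load('s6')['frame']
cv2.imwrite('pics/s6z.png',cv2.resize(s[90:250,300:460],None,fx=3.7,fy=3.7,interpolation=cv2.INTER_CUBIC))
"
```

```text
t 11.8667 pos [0.3852 0.1711 0.1976] yaw 106.82 shift [ 0.3 87.6 -2.3] |d| 87.6 roll 0.1 w 0.0175 F [-0.6861  0.3618 -0.5266] q6 -1.7161540468988272
```

View pics/s6z.png

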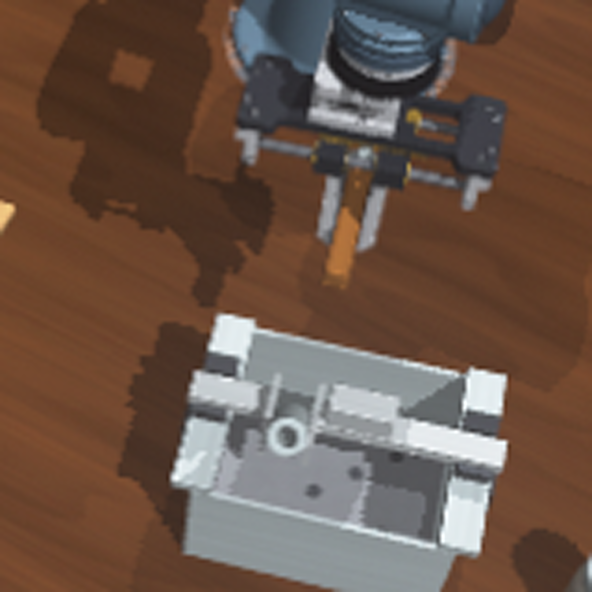

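View pics/w6.png

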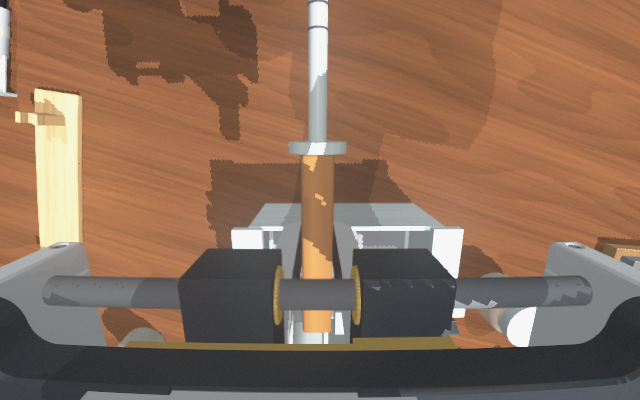

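```bash
python3 -c "
from h import *
d=load('w6');p=onz(d,[(317,229),(234,229),(462,229)],.11);print(p)
yaw=np.radians(16.7);x=np.array([np.cos(yaw),np.sin(yaw)]);y=np.array([-x[1],x[0]])
print((p[:,:2]-[.479,.231])@x,(p[:,:2]-[.479,.231])@y,(np.array([.3852,.1711])-[.479,.231])@x)
"
```

```text
[[0.4102 0.1773 0.11  ]
 [0.4338 0.0997 0.11  ]
 [0.3692 0.3143 0.11  ]]
[-0.0813 -0.081  -0.0812] [-0.0316 -0.1128  0.1113] -0.10705664515548828
```

>>> {"name": "apply_moves", "arguments": {
  "increments": [
    [1,[0,30,-1],0],
    [1,[0,60,-1],0],
    [1,[0,80,-1],0],
    [1,[0,90,-1],0],
    [1,[0,96,-1],0],
    [1,[0,99,-1],0],
    [1,[0,101,-1],0],
    [1,[0,103,-1],0]
  ]
}}

```text
time_s: 12.63
position: [0.388, 0.1719, 0.0975]
eef_rot: [[-0.289, 0.002, -0.957], [0.957, 0.0, -0.289], [-0.0, -1.0, -0.002]]
ft_force: [-0.0, -0.4, -0.9]
grip_width: 0.0178
```

>>> {"name": "apply_moves", "arguments": {
  "increments": [
    [1,[0,2,0],0],
    [1,[0,4,0],0],
    [1,[0,6,0],0],
    [1,[0,8,0],0],
    [1,[0,9,0],0]
  ]
}}

```text
time_s: 13.05
position: [0.3871, 0.1719, 0.0885]
eef_rot: [[-0.289, -0.0, -0.957], [0.957, -0.0, -0.289], [-0.0, -1.0, 0.0]]
ft_force: [-5.1, -2.0, 9.5]
grip_width: 0.018
```

```bash
python3 -c "
from h import *
go([.387,.172,.085],106.7)
grab('scene','s7');grab('wrist','w7')
s=load('s7')['frame']
cv2.imwrite('pics/s7z.png',cv2.resize(s[90:250,300:460],None,fx=3.7,fy=3.7,interpolation=cv2.INTER_CUBIC))
"
```

```text
t 13.05 pos [0.3871 0.1719 0.0885] yaw 106.83 shift [0.1 3.5 0.1] |d| 3.5 roll 0.1 w 0.018 F [-5.102  -2.0171  9.4924] q6 -1.7150709202705452
```

View pics/w7.png

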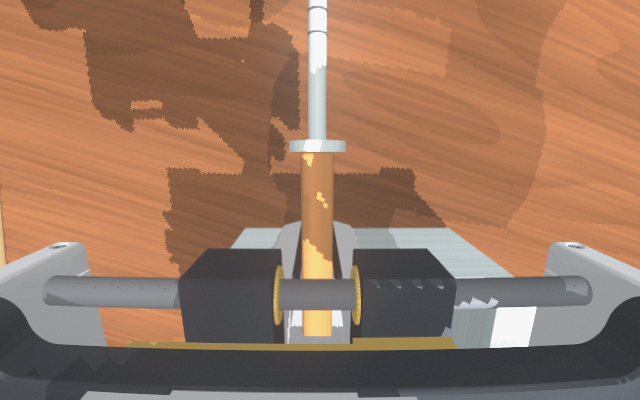

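View pics/s7z.png

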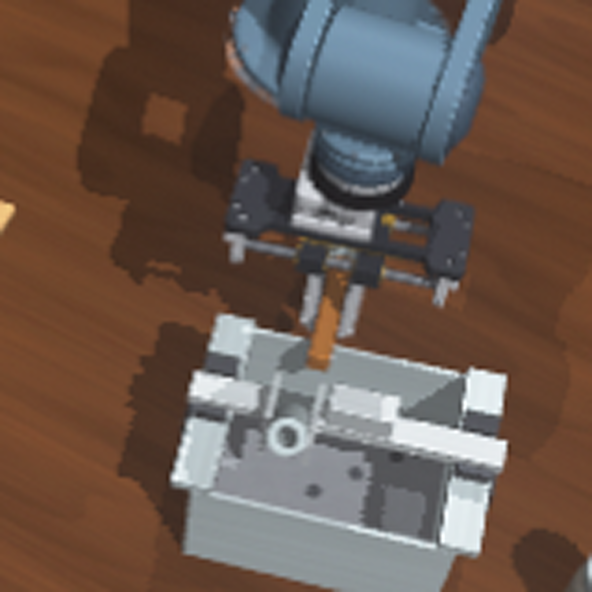

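```bash
cat >> h.py <<'E'
def tilt(d,th,dz=0):
    # rows predicted of collar-handle-side edge, tip, handle end top
    s=sensors.read_state();R=np.array(s['eef_rot']);P=np.array(s['position'])
    g=P-.019*R[:,1]
    t=np.radians(th);a=R[:,2]*np.cos(t)+R[:,1]*np.sin(t); n=-(R[:,1]*np.cos(t)-R[:,2]*np.sin(t)) # a: toward tip, n: up normal
    g=g+np.array([0,0,dz])
    pts=[g+a*.061+R[:,0]*.016,g+a*.061-R[:,0]*.016,g+a*.181,g-a*.055+n*.009]
    return proj(d,pts)
E
python3 -c "
from h import *
d=load('w7')
for th in [0,5,10,15,20,25,30,35]: print(th,tilt(d,th).round(0).tolist())
print(tilt(d,0,.009).round().tolist())
"
```

```text
0 [[348.0, 143.0], [289.0, 142.0], [319.0, -110.0], [318.0, 337.0]]
5 [[347.0, 143.0], [290.0, 143.0], [319.0, -86.0], [318.0, 341.0]]
10 [[346.0, 144.0], [291.0, 143.0], [319.0, -63.0], [318.0, 344.0]]
15 [[345.0, 145.0], [292.0, 145.0], [319.0, -41.0], [318.0, 348.0]]
20 [[344.0, 147.0], [293.0, 147.0], [318.0, -21.0], [318.0, 350.0]]
25 [[344.0, 150.0], [293.0, 150.0], [318.0, -2.0], [319.0, 352.0]]
30 [[343.0, 154.0], [294.0, 153.0], [318.0, 16.0], [319.0, 352.0]]
35 [[342.0, 157.0], [294.0, 157.0], [318.0, 33.0], [319.0, 352.0]]
[[350.0, 143.0], [288.0, 143.0], [319.0, -126.0], [318.0, 347.0]]
```

```bash
python3 -c "
from h import *
d=load('w7')
s=sensors.read_state();R=np.array(s['eef_rot']);P=np.array(s['position']);g=P-.019*R[:,1]
def row(sv,th):
    t=np.radians(th);a=R[:,2]*np.cos(t)+R[:,1]*np.sin(t);return proj(d,[g+a*sv])[0,1]
from scipy.optimize import brentq
for r6,r7 in ((28,33),(2,9)):
    sv=brentq(lambda q:row(q,0)-r6,.06,.18); th=brentq(lambda t:row(sv,t)-r7,-5,40); print(sv,th)
w6=load('w6')['frame'];w7=d['frame']
cv2.imwrite('pics/cmp.png',np.hstack([cv2.resize(w6[0:170,270:370],None,fx=3.5,fy=3.5),cv2.resize(w7[0:170,270:370],None,fx=3.5,fy=3.5)]))
"
```

```text
0.11834206115735951 3.382093314478132
0.13048520283441145 3.4762214055281864
```

View pics/cmp.png

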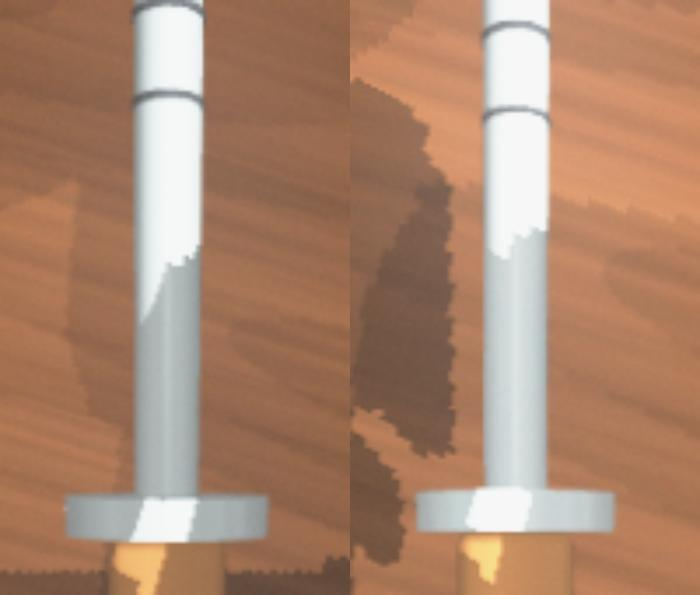

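>>> {"name": "apply_moves", "arguments": {
  "increments": [
    [1,[0,2,0],0],
    [1,[0,4,0],0],
    [1,[0,4,0],0]
  ]
}}

```text
time_s: 13.4
position: [0.3872, 0.1719, 0.0844]
eef_rot: [[-0.29, 0.0, -0.957], [0.957, -0.0, -0.29], [-0.0, -1.0, -0.0]]
ft_force: [-3.7, -1.4, 6.7]
grip_width: 0.0178
```

```bash
python3 -c "
from h import *
go([.387,.172,.085],106.7)
grab('wrist','w8')
w6=load('w7')['frame'];w7=load('w8')['frame']
cv2.imwrite('pics/cmp.png',np.hstack([cv2.resize(w6[0:350,220:420],None,fx=1.7,fy=1.7),cv2.resize(w7[0:350,220:420],None,fx=1.7,fy=1.7)]))
"
```

```text
t 13.4 pos [0.3872 0.1719 0.0844] yaw 106.83 shift [ 0.1 -0.6  0.2] |d| 0.6 roll 0.1 w 0.0178 F [-3.6632 -1.3696  6.7016] q6 -1.715103970180849
```

View pics/cmp.png

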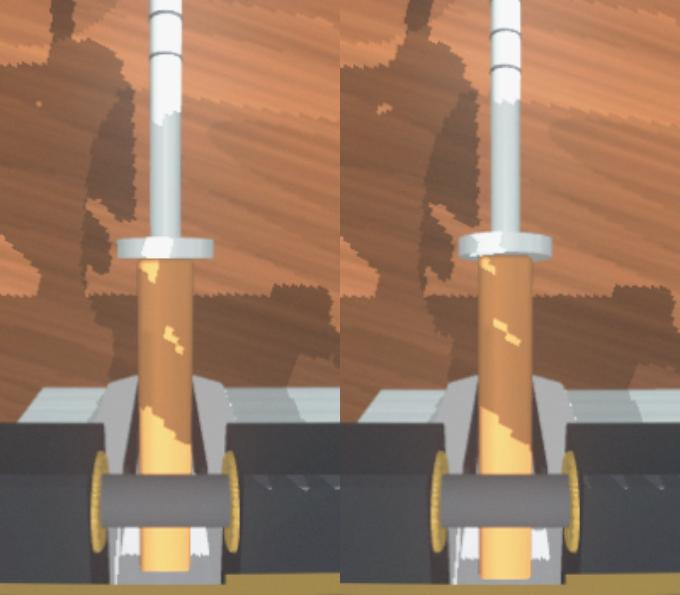

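>>> {"name": "apply_moves", "arguments": {
  "increments": [
    [1,[0,2,0],0],
    [1,[0,4,0],0],
    [1,[0,6,0],0],
    [1,[0,6,0],0]
  ]
}}

```text
time_s: 13.78
position: [0.3876, 0.1721, 0.0786]
eef_rot: [[-0.289, 0.001, -0.957], [0.957, -0.0, -0.289], [-0.0, -1.0, -0.001]]
ft_force: [-3.2, -2.0, 6.4]
grip_width: 0.018
```

```bash
python3 -c "
from h import *
go([.387,.172,.085],106.7)
grab('wrist','w9');grab('scene','s9')
w6=load('w8')['frame'];w7=load('w9')['frame']
cv2.imwrite('pics/cmp.png',np.hstack([cv2.resize(w6[0:350,220:420],None,fx=1.7,fy=1.7),cv2.resize(w7[0:350,220:420],None,fx=1.7,fy=1.7)]))
"
```

```text
t 13.7833 pos [0.3876 0.1721 0.0786] yaw 106.82 shift [ 0.1 -6.4  0.6] |d| 6.4 roll 0.1 w 0.018 F [-3.2206 -2.0383  6.3614] q6 -1.7151098475776112
```

View pics/cmp.png

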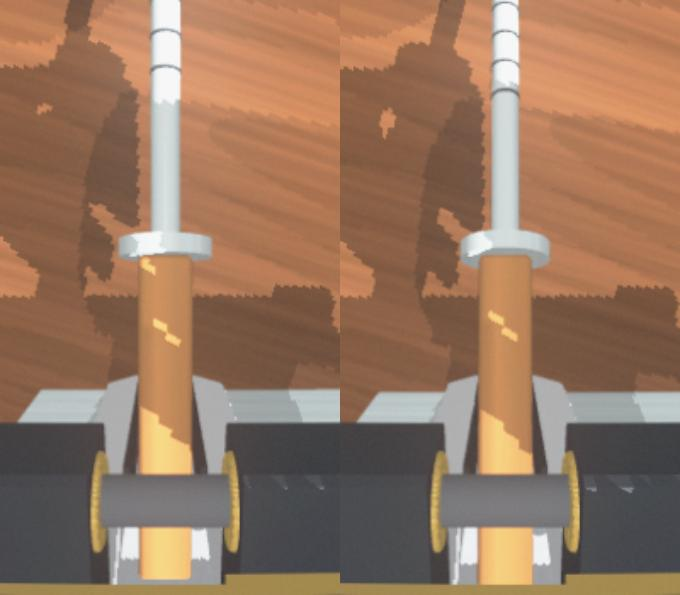

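```bash
cat >> h.py <<'E'
from scipy.optimize import brentq
def row(d,sv,th):
    s=sensors.read_state();R=np.array(s['eef_rot']);P=np.array(s['position']);g=P-.019*R[:,1]
    t=np.radians(th);a=R[:,2]*np.cos(t)+R[:,1]*np.sin(t);return proj(d,[g+a*sv])[0,1]
def th(d,sv,r): return brentq(lambda t:row(d,sv,t)-r,-8,60)
E
python3 -c "
from h import *
d=load('w9')
print(th(d,.1183,53.5),th(d,.1305,35), th(d,.1425,18))
print(th(d,.1183,40),th(d,.1305,18.5))
"
```

```text
15.50090813964731 15.61966326972402 16.03565640580817
7.720054151012041 8.02771965535712
```

```bash
python3 -c "
from h import *
go([.616,-.0515,.24],16.7)
"
```

```text
t 13.8833 pos [0.3877 0.172  0.0786] yaw 106.82 shift [-280.1 -161.  -154.1] |d| 358.0 roll 90.1 w 0.018 F [-1.9824 -0.9504  6.6179] q6 -1.7150994630137204
```

>>> {"name": "apply_moves", "arguments": {
  "increments": [
    [1,[0,-30,0],0],
    [1,[-10,-70,0],0],
    [1,[-30,-110,-10],7],
    [1,[-60,-145,-30],14],
    [1,[-95,-161,-45],21],
    [1,[-130,-161,-65],28],
    [1,[-165,-161,-85],35],
    [1,[-200,-161,-105],42],
    [1,[-235,-161,-125],49],
    [1,[-265,-161,-145],56]
  ]
}}

```text
time_s: 14.72
position: [0.6034, -0.0417, 0.2383]
eef_rot: [[0.637, -0.0, -0.771], [0.771, -0.0, 0.637], [-0.0, -1.0, -0.0]]
ft_force: [0.1, 0.8, -1.3]
grip_width: 0.0177
```

```bash
python3 -c "
from h import *
go([.616,-.0515,.17],16.7)
"
```

```text
t 14.7167 pos [ 0.6034 -0.0417  0.2383] yaw 50.42 shift [  0.5  68.3 -15.9] |d| 70.1 roll 33.7 w 0.0177 F [ 0.0646  0.7557 -1.3186] q6 -1.1362697055476085
```

>>> {"name": "apply_moves", "arguments": {
  "increments": [
    [1,[0,0,-10],7],
    [1,[0,0,-16],14],
    [1,[0,10,-16],21],
    [1,[0,20,-16],28],
    [1,[0,35,-16],34],
    [1,[0,35,-16],34],
    [1,[0,35,-16],34]
  ]
}}

```text
time_s: 15.3
position: [0.614, -0.0498, 0.2025]
eef_rot: [[0.956, -0.002, -0.292], [0.292, 0.0, 0.956], [-0.002, -1.0, 0.001]]
ft_force: [-0.7, 0.0, -0.5]
grip_width: 0.018
```

```bash
python3 -c "
from h import *
go([.616,-.0515,.116],16.7)
grab('wrist','w10');d=grab('scene','s10')
s=d['frame'];cv2.imwrite('pics/s10z.png',cv2.resize(s[70:270,230:430],None,fx=3,fy=3,interpolation=cv2.INTER_CUBIC))
"
```

```text
t 15.3 pos [ 0.614  -0.0498  0.2025] yaw 16.97 shift [ 1.6 86.5 -2.3] |d| 86.5 roll 0.3 w 0.018 F [-0.6781  0.0475 -0.5181] q6 -0.5607151126854608
```

View pics/w10.png

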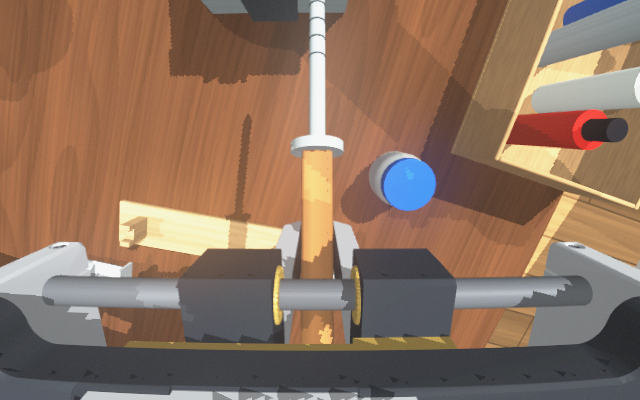

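View pics/s10z.png

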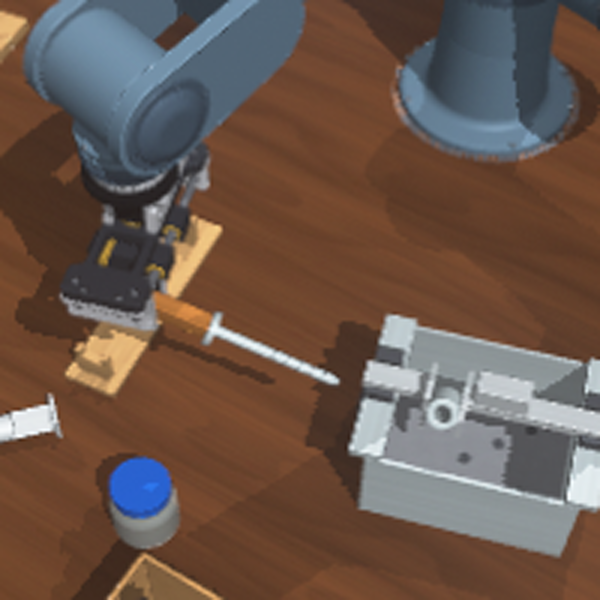

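```bash
cat >> h.py <<'E'
_yw=np.radians(16.7);TX=np.array([np.cos(_yw),np.sin(_yw)]);TY=np.array([-TX[1],TX[0]]);TO=np.array([.479,.231])
def w2t(p): q=np.array(p)[:2]-TO; return q@TX,q@TY
def t2w(a,b): return TO+a*TX+b*TY
E
python3 -c "
from h import *
s=sensors.read_state();print(w2t(s['position']))
go([*t2w(.05,-.315),.107],16.7)
go([*t2w(.05,-.278),.107],16.7)
T=load('top0');j=onz(T,[(339,138)],.075);print('jar a',j,w2t(j[0]))
"
```

```text
(np.float64(0.04956031055847347), np.float64(-0.3082320984765676))
t 15.4 pos [ 0.615  -0.05    0.2043] yaw 16.93 shift [ 0.3 97.3 -6.7] |d| 97.5 roll 0.2 w 0.0173 F [ 0.4491  0.5884 -0.7597] q6 -0.5600963584752412
t 15.4 pos [ 0.615  -0.05    0.2043] yaw 16.93 shift [ 0.5 97.3 30.3] |d| 101.9 roll 0.2 w 0.0173 F [ 0.4491  0.5884 -0.7597] q6 -0.5600963584752412
jar a [[ 0.7087 -0.0119  0.075 ]] (np.float64(0.15020262171133433), np.float64(-0.29864703674921067))
```

>>> {"name": "apply_moves", "arguments": {
  "increments": [
    [1,[0,35,-7],0],
    [1,[0,70,-7],0],
    [1,[0,92,-7],0],
    [1,[0,97,-7],0],
    [1,[0,97,5],0],
    [1,[0,97,15],0],
    [1,[0,97,23],0],
    [1,[0,97,28],0],
    [1,[0,97,28],0]
  ]
}}

```text
time_s: 16.15
position: [0.6072, -0.0218, 0.1083]
eef_rot: [[0.957, 0.003, -0.291], [0.291, -0.0, 0.957], [0.002, -1.0, -0.001]]
ft_force: [-0.2, 0.5, -1.3]
grip_width: 0.0182
```

```bash
python3 -c "
from h import *
s=sensors.read_state();print(w2t(s['position']))
go([*t2w(.05,-.278),.107],16.7)
grab('wrist','w11');d=grab('scene','s11')
s=d['frame'];cv2.imwrite('pics/s11z.png',cv2.resize(s[110:270,270:430],None,fx=3.7,fy=3.7,interpolation=cv2.INTER_CUBIC))
"
```

```text
(np.float64(0.05014297476224377), np.float64(-0.2789768768335366))
t 16.15 pos [ 0.6072 -0.0218  0.1083] yaw 16.92 shift [-0.1  1.3  1. ] |d| 1.6 roll 0.2 w 0.0182 F [-0.1981  0.454  -1.2987] q6 -0.5177569275722779
```

View pics/w11.png

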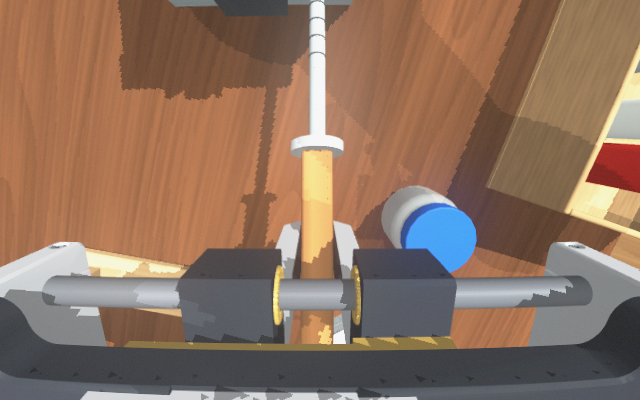

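View pics/s11z.png

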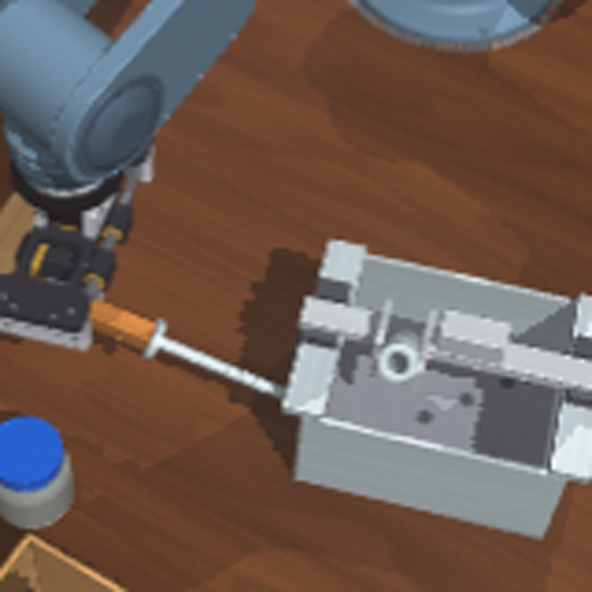

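>>> {"name": "apply_moves", "arguments": {
  "increments": [
    [1,[0,-10,0],0],
    [1,[0,-20,0],0],
    [1,[0,-27,1],0],
    [1,[0,-33,3],0],
    [1,[0,-41,6],0],
    [1,[0,-48,9],0],
    [1,[0,-55,12],0],
    [1,[0,-62,16],0],
    [1,[0,-62,16],0]
  ]
}}

```text
time_s: 17.0
position: [0.6025, -0.0073, 0.1703]
eef_rot: [[0.957, 0.002, -0.29], [0.29, -0.001, 0.957], [0.002, -1.0, -0.001]]
ft_force: [-0.4, -0.7, -1.7]
grip_width: 0.0177
```

```bash
python3 -c "
from h import *
s=sensors.read_state();print(w2t(s['position']))
go([*t2w(.05,-.278),.107],16.7)
grab('wrist','w12');d=grab('scene','s12')
s=d['frame'];cv2.imwrite('pics/s12z.png',cv2.resize(s[110:270,270:430],None,fx=3.7,fy=3.7,interpolation=cv2.INTER_CUBIC))
"
```

```text
(np.float64(0.04979310944650244), np.float64(-0.2637423782592477))
t 17.0 pos [ 0.6025 -0.0073  0.1703] yaw 16.87 shift [  0.   63.3 -14.2] |d| 64.9 roll 0.2 w 0.0177 F [-0.4185 -0.7074 -1.6771] q6 -0.49431608652516884
```

View pics/w12.png

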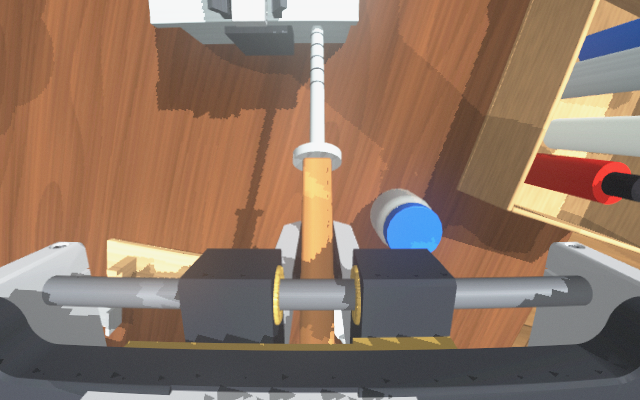

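View pics/s12z.png

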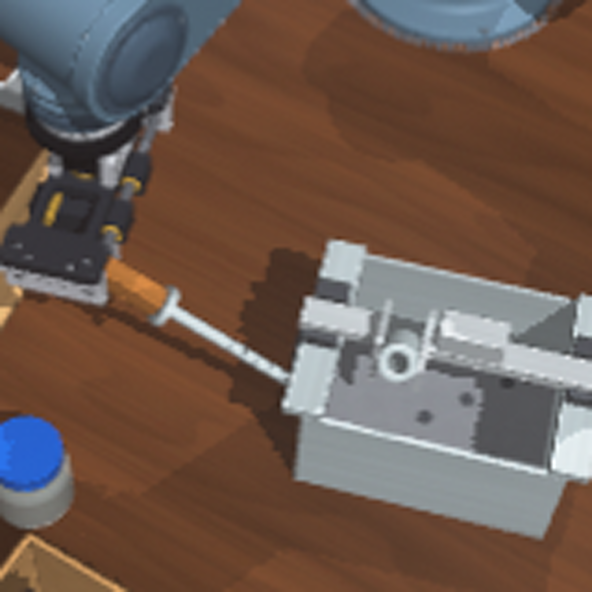

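>>> {"name": "apply_moves", "arguments": {
  "increments": [
    [1,[0,-7,4],0],
    [1,[0,-14,8],0],
    [1,[0,-20,13],0],
    [1,[0,-26,18],0],
    [1,[0,-26,18],0]
  ]
}}

```text
time_s: 17.52
position: [0.5971, 0.0101, 0.1962]
eef_rot: [[0.957, 0.002, -0.29], [0.29, -0.001, 0.957], [0.002, -1.0, -0.001]]
ft_force: [0.2, -0.8, -0.4]
grip_width: 0.0184
```

```bash
python3 -c "
from h import *
d=load('w12')
s=sensors.read_state();print(w2t(s['position']))
go([*t2w(.05,-.278),.107],16.7)
grab('wrist','w13');d=grab('scene','s13')
s=d['frame'];cv2.imwrite('pics/s13z.png',cv2.resize(s[110:270,270:430],None,fx=3.7,fy=3.7,interpolation=cv2.INTER_CUBIC))
cv2.imwrite('pics/w13z.png',cv2.resize(d['frame'] if 0 else load('w13')['frame'][0:180,260:380],None,fx=3.3,fy=3.3,interpolation=cv2.INTER_CUBIC))
"
```

```text
(np.float64(0.04963095268273974), np.float64(-0.24551550727865826))
t 17.5167 pos [0.5971 0.0101 0.1962] yaw 16.88 shift [  0.1  89.3 -32.4] |d| 95.0 roll 0.2 w 0.0184 F [ 0.177  -0.7707 -0.4356] q6 -0.46714264695263713
```

View pics/w13z.png

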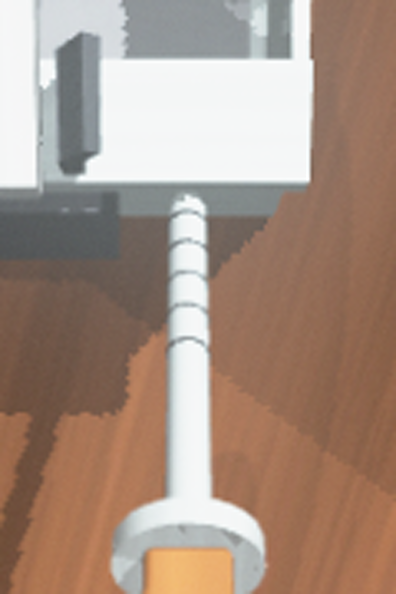

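View pics/s13z.png

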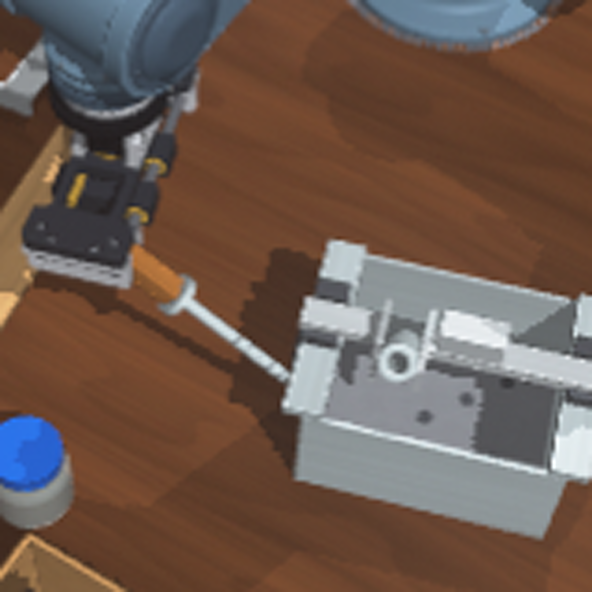

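```bash
python3 -c "
from h import *
d=load('w13')
for s,r in ((.1183,103.1),(.1305,92.2),(.1425,81.8),(.1545,72.8)): print(th(d,s,r))
"
```

```text
42.48540976594871
42.283682836289366
42.03261379544382
42.16005499715721
```

>>> {"name": "apply_moves", "arguments": {
  "increments": [
    [1,[0,3,-2],0],
    [1,[0,3,-15],0],
    [1,[0,3,-35],0],
    [1,[0,-30,-45],0],
    [1,[0,-70,-45],0],
    [1,[0,-95,-45],0],
    [1,[0,-95,-45],0]
  ]
}}

```text
time_s: 18.2
position: [0.6129, -0.0356, 0.2968]
eef_rot: [[0.958, 0.011, -0.288], [0.288, -0.002, 0.958], [0.01, -1.0, -0.006]]
ft_force: [1.4, -1.6, 0.1]
grip_width: 0.018
```

```bash
python3 -c "
from h import *
T=load('top0')
print(onz(T,[(250,65),(328,68),(326,125),(250,122),(230,100),(212,160),(190,200)],.05))
S=load('scene0')
f=lambda z:onz(S,[(280,272),(285,292),(313,294),(323,312)],z)
for a,b in [((312,92),(279,272)),((298,84),(287,292)),((283,90),(312,291)),((267,77),(323,311)),((231,84),(378,318))]: print('top of bottle',tri([(T,a),(S,b)]))
go([*t2w(.208,-.0395),.266],106.7)
grab('wrist','w14')
cv2.imwrite('pics/w14z.png',cv2.resize(load('w14')['frame'][0:180,260:380],None,fx=3.3,fy=3.3,interpolation=cv2.INTER_CUBIC))
"
```

```text
[[0.9603 0.3177 0.05  ]
 [0.97   0.044  0.05  ]
 [0.7599 0.0352 0.05  ]
 [0.7505 0.2949 0.05  ]
 [0.8249 0.3725 0.05  ]
 [0.6066 0.408  0.05  ]
 [0.4648 0.4637 0.05  ]]
top of bottle (array([0.8292, 0.0907, 0.1534]), [np.float64(0.0038662695932845824), np.float64(0.0038662695932845208)])
top of bottle (array([0.8579, 0.1368, 0.1462]), [np.float64(0.001396239451118394), np.float64(0.0013962394511185662)])
top of bottle (array([0.8278, 0.1853, 0.1559]), [np.float64(0.004444159896993163), np.float64(0.004444159896993087)])
top of bottle (array([0.8601, 0.2376, 0.1758]), [np.float64(0.0035290849335173806), np.float64(0.003529084933517369)])
top of bottle (array([0.8168, 0.3488, 0.198 ]), [np.float64(0.007213386799073342), np.float64(0.007213386799073132)])
t 18.2 pos [ 0.6129 -0.0356  0.2968] yaw 16.73 shift [156.2  30.9 254.5] |d| 300.2 roll -90.0 w 0.018 F [ 1.3556 -1.594   0.0599] q6 -0.5346951856327383
```

View pics/w14z.png

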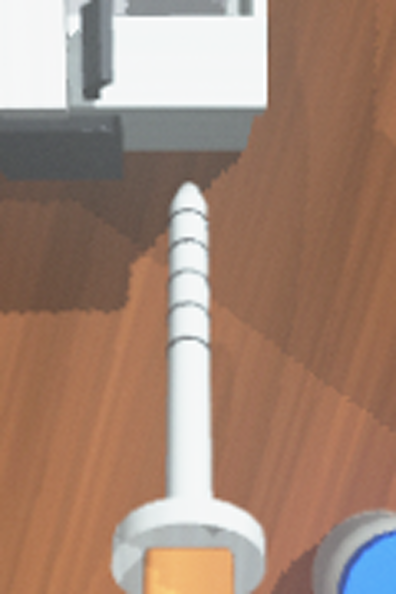

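>>> {"name": "apply_moves", "arguments": {
  "increments": [
    [1,[10,0,15],-7],
    [1,[25,0,40],-14],
    [1,[45,0,70],-21],
    [1,[65,0,105],-28],
    [1,[85,0,140],-35],
    [1,[105,0,170],-42],
    [1,[125,0,200],-49],
    [1,[140,0,225],-56],
    [1,[150,0,245],-63],
    [1,[156,0,254],-70]
  ]
}}

```text
time_s: 19.08
position: [0.6848, 0.2571, 0.2855]
eef_rot: [[0.047, -0.005, -0.999], [0.999, -0.0, 0.047], [-0.0, -1.0, 0.005]]
ft_force: [0.7, -0.5, -1.0]
grip_width: 0.0174
```

>>> {"name": "apply_moves", "arguments": {
  "increments": [
    [1,[0,0,0],-7],
    [1,[0,0,0],-14],
    [1,[0,0,0],-20],
    [1,[0,0,0],-20],
    [1,[0,0,0],-20],
    [1,[0,0,0],-20]
  ]
}}

```text
time_s: 19.58
position: [0.6854, 0.2541, 0.2878]
eef_rot: [[-0.287, -0.002, -0.958], [0.958, -0.0, -0.287], [0.0, -1.0, 0.002]]
ft_force: [0.1, -0.0, -0.5]
grip_width: 0.0179
```

```bash
python3 -c "
from h import *
go([*t2w(.208,-.0395),.266],106.7)
grab('wrist','w15');d=grab('scene','s15');grab('top','t15')
s=d['frame'];cv2.imwrite('pics/s15z.png',cv2.resize(s[110:270,300:460],None,fx=3.7,fy=3.7,interpolation=cv2.INTER_CUBIC))
cv2.imwrite('pics/w15z.png',cv2.resize(load('w15')['frame'][0:180,220:420],None,fx=4,fy=3.3,interpolation=cv2.INTER_CUBIC))
"
```

```text
t 19.5833 pos [0.6854 0.2541 0.2878] yaw 106.66 shift [-2.4 21.8 -3.7] |d| 22.2 roll -0.0 w 0.0179 F [ 0.101  -0.0295 -0.5165] q6 -1.6611346610601345
```

View pics/w15z.png

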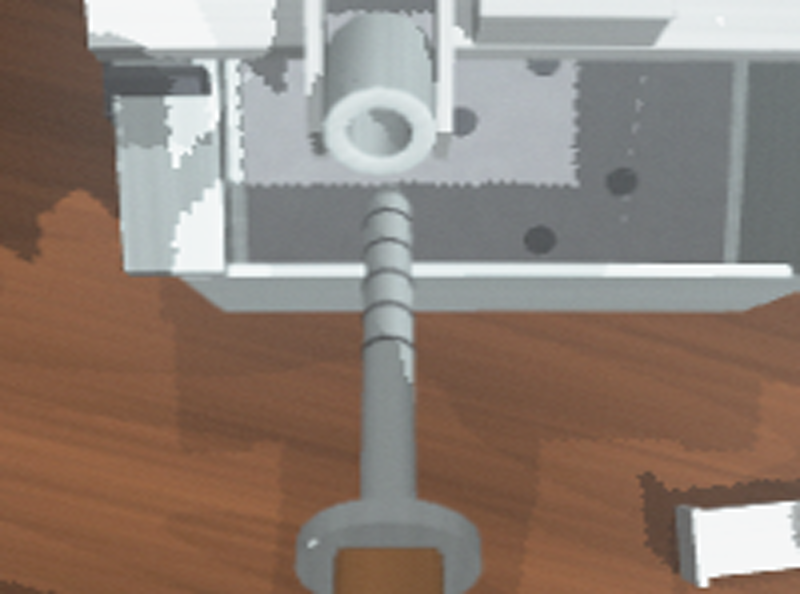

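View pics/s15z.png

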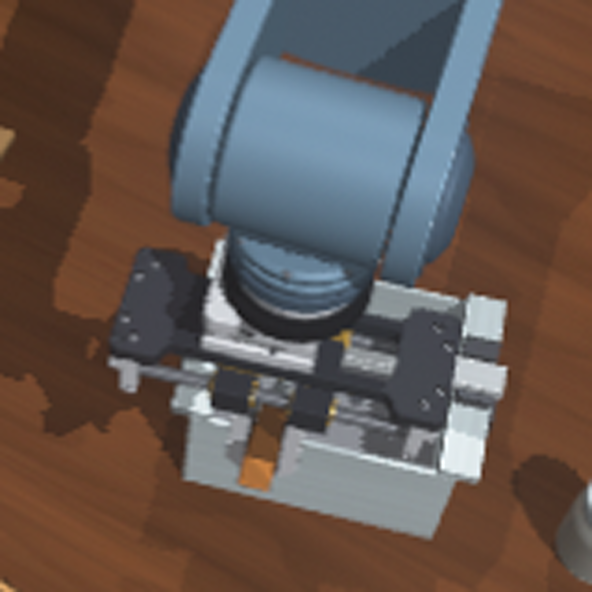

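View pics/w15.png

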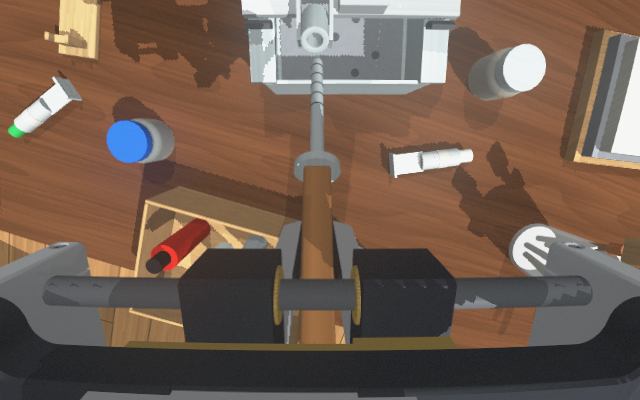

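```bash
cat >> h.py <<'E'
def rel(d,tip,mouth,zm=.149):
    s=sensors.read_state();R=np.array(s['eef_rot']);P=np.array(s['position'])
    t=th(d,.181,tip[1]); zt=P[2]+.019-.181*np.sin(np.radians(t))
    a=onz(d,[tip],zt)[0];m=onz(d,[mouth],zm)[0]
    print('theta',t,'tip',a,'mouth',m,'mouth in trough',w2t(m),'diff tool(mm)',((m-a)@R*1000).round(1))
E
python3 -c "
from h import *
d=load('w15')
rel(d,(317,58.2),(315.4,39.7))
for s,r in ((.1183,103.1),(.1305,92.2),(.1425,81.8),(.1545,72.8)): print(th(d,s,r))
rel(d,(317,58.2),(315.4,39.7),.152)
"
```

```text
theta 42.79615493427623 tip [0.5586 0.2153 0.1851] mouth [0.5339 0.2062 0.149 ] mouth in trough (np.float64(0.0454817547192522), np.float64(-0.039556520960839565)) diff tool(mm) [-1.6 36.1 26.2]
41.11983577623549
41.10273582488564
40.99438795666929
41.23437787476012
theta 42.79615493427623 tip [0.5586 0.2153 0.1851] mouth [0.5348 0.2064 0.152 ] mouth in trough (np.float64(0.04635670165029585), np.float64(-0.03954245626877855)) diff tool(mm) [-1.6 33.1 25.3]
```

>>> {"name": "apply_moves", "arguments": {
  "increments": [
    [1,[-2,8,0],0],
    [1,[-2,15,0],0],
    [1,[-2,15,0],0],
    [1,[-2,19,5],0],
    [1,[-2,25,12],0],
    [1,[-2,29,17],0],
    [1,[-2,31,19],0],
    [1,[-2,31,19],0],
    [1,[-2,31,19],0]
  ]
}}

```text
time_s: 20.48
position: [0.668, 0.2472, 0.2587]
eef_rot: [[-0.289, 0.0, -0.957], [0.957, 0.0, -0.289], [-0.0, -1.0, -0.0]]
ft_force: [0.2, 0.1, -1.6]
grip_width: 0.018
```

```bash
python3 -c "
from h import *
go([*t2w(.208,-.0395),.266],106.7)
grab('wrist','w16');d=grab('scene','s16');grab('top','t16')
s=d['frame'];cv2.imwrite('pics/s16z.png',cv2.resize(s[110:270,300:460],None,fx=3.7,fy=3.7,interpolation=cv2.INTER_CUBIC))
cv2.imwrite('pics/w16z.png',cv2.resize(load('w16')['frame'][0:150,240:390],None,fx=4,fy=4,interpolation=cv2.INTER_CUBIC))
"
```

```text
t 20.4833 pos [0.668  0.2472 0.2587] yaw 106.8 shift [ -0.7  -7.3 -22.3] |d| 23.5 roll 0.1 w 0.018 F [ 0.2112  0.1418 -1.5545] q6 -1.668413295604886
```

View pics/w16z.png

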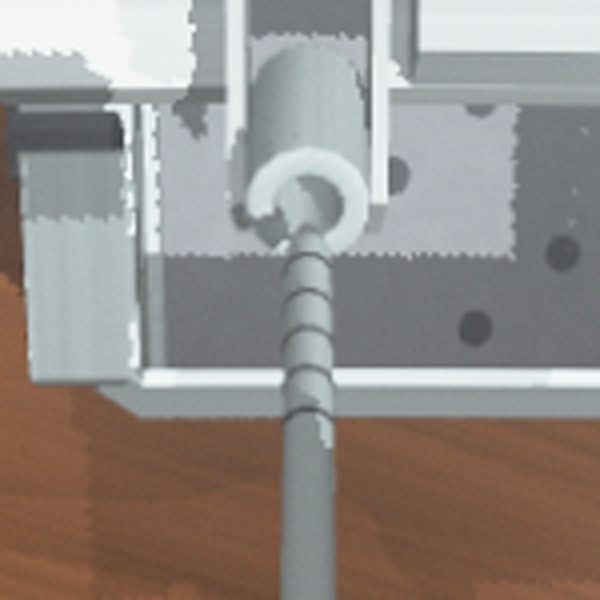

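View pics/s16z.png

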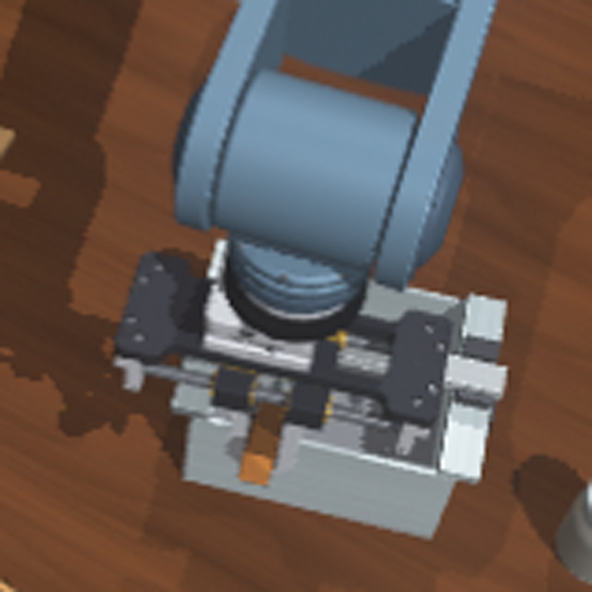

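```bash
python3 -c "
from h import *
d=load('w16')
rel(d,(317,58.0),(316.7,50.0))
for s,r in ((.1183,103.3),(.1305,92.8),(.1425,82),(.1545,72.8)): print(th(d,s,r))
"
```

```text
theta 42.679421258254706 tip [0.5414 0.2079 0.1553] mouth [0.5334 0.2052 0.149 ] mouth in trough (np.float64(0.044690244724551284), np.float64(-0.04032003255472224)) diff tool(mm) [-0.3  6.3  8.5]
41.160579309576384
41.30991064383806
41.01157571637717
41.17167324057088
```

>>> {"name": "apply_moves", "arguments": {
  "increments": [
    [1,[0,3,4],0],
    [1,[0,6.5,7.5],0],
    [1,[0,9.5,11.5],0],
    [1,[0,13,15.5],0],
    [1,[0,16,19],0],
    [1,[0,19.5,23],0],
    [1,[0,22.5,27],0],
    [1,[0,22.5,27],0]
  ]
}}

```text
time_s: 21.3
position: [0.6411, 0.2391, 0.235]
eef_rot: [[-0.289, -0.002, -0.957], [0.957, -0.0, -0.289], [0.0, -1.0, 0.002]]
ft_force: [-0.4, 0.0, -1.2]
grip_width: 0.0179
```

```bash
python3 -c "
from h import *
go([*t2w(.0932,-.0395),.169],106.7)
grab('wrist','w17');d=grab('scene','s17')
cv2.imwrite('pics/w17z.png',cv2.resize(load('w17')['frame'][0:150,240:390],None,fx=4,fy=4,interpolation=cv2.INTER_CUBIC))
"
```

```text
t 21.3 pos [0.6411 0.2391 0.235 ] yaw 106.8 shift [-0.6 66.1 64.3] |d| 92.2 roll 0.1 w 0.0179 F [-0.4231  0.0402 -1.2205] q6 -1.6723848807109312
```

View pics/w17z.png

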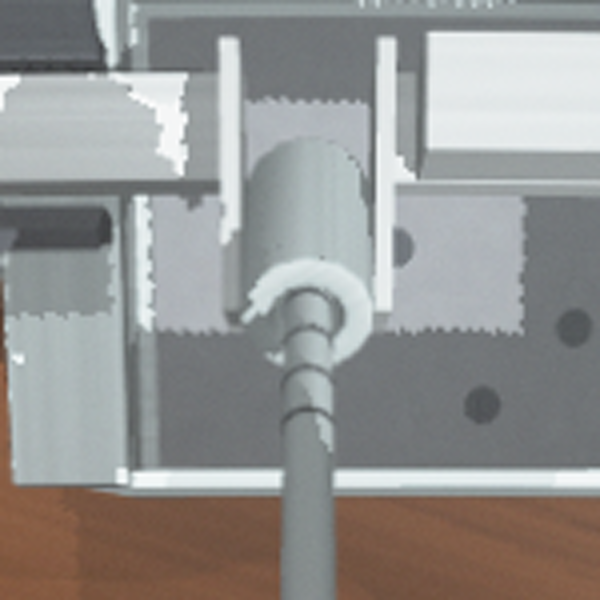

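>>> {"name": "apply_moves", "arguments": {
  "increments": [
    [1,[0,4,4.5],0],
    [1,[0,8,9],0],
    [1,[0,12,13.5],0],
    [1,[0,16,18],0],
    [1,[0,20,22],0],
    [1,[0,24,26.5],0],
    [1,[0,28,31],0],
    [1,[0,30,33.5],0],
    [1,[0,30,33.5],0]
  ]
}}

```text
time_s: 22.15
position: [0.6093, 0.2295, 0.2052]
eef_rot: [[-0.289, -0.001, -0.957], [0.957, -0.0, -0.289], [0.0, -1.0, 0.001]]
ft_force: [-0.0, -0.4, -1.1]
grip_width: 0.0178
```

```bash
python3 -c "
from h import *
go([*t2w(.0932,-.0395),.169],106.7)
grab('wrist','w18');d=grab('scene','s18')
s=d['frame'];cv2.imwrite('pics/s18z.png',cv2.resize(s[110:270,300:460],None,fx=3.7,fy=3.7,interpolation=cv2.INTER_CUBIC))
cv2.imwrite('pics/w18z.png',cv2.resize(load('w18')['frame'][0:200,220:420],None,fx=3,fy=3,interpolation=cv2.INTER_CUBIC))
"
```

```text
t 22.15 pos [0.6093 0.2295 0.2052] yaw 106.8 shift [-0.6 36.2 31.1] |d| 47.8 roll 0.1 w 0.0178 F [-0.0396 -0.4302 -1.1039] q6 -1.677664474336764
```

View pics/w18z.png

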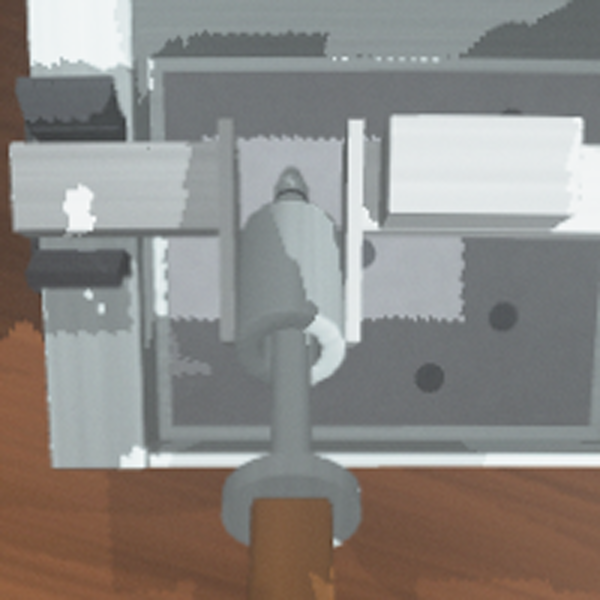

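View pics/s18z.png

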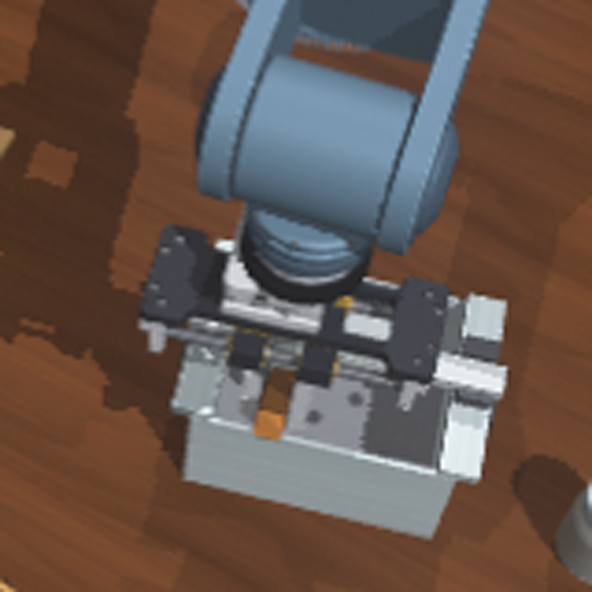

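>>> {"name": "apply_moves", "arguments": {
  "increments": [
    [1,[0,4,4.5],0],
    [1,[0,8,9],0],
    [1,[0,12,13.5],0],
    [1,[0,16,18],0],
    [1,[0,20,22],0],
    [1,[0,23,25],0],
    [1,[0,26,27],0],
    [1,[0,28,29],0],
    [1,[0,28,29],0]
  ]
}}

```text
time_s: 23.0
position: [0.5818, 0.2212, 0.1774]
eef_rot: [[-0.289, -0.001, -0.957], [0.957, -0.0, -0.289], [0.0, -1.0, 0.001]]
ft_force: [-0.1, 0.6, -1.3]
grip_width: 0.0179
```

```bash
python3 -c "
from h import *
go([*t2w(.0932,-.0395),.169],106.7)
grab('wrist','w19')
cv2.imwrite('pics/w19z.png',cv2.resize(load('w19')['frame'][20:220,220:420],None,fx=3,fy=3,interpolation=cv2.INTER_CUBIC))
"
```

```text
t 23.0 pos [0.5818 0.2212 0.1774] yaw 106.8 shift [-0.5  8.4  2.5] |d| 8.8 roll 0.1 w 0.0179 F [-0.075   0.5936 -1.3432] q6 -1.6827139180837272
```

View pics/w19z.png

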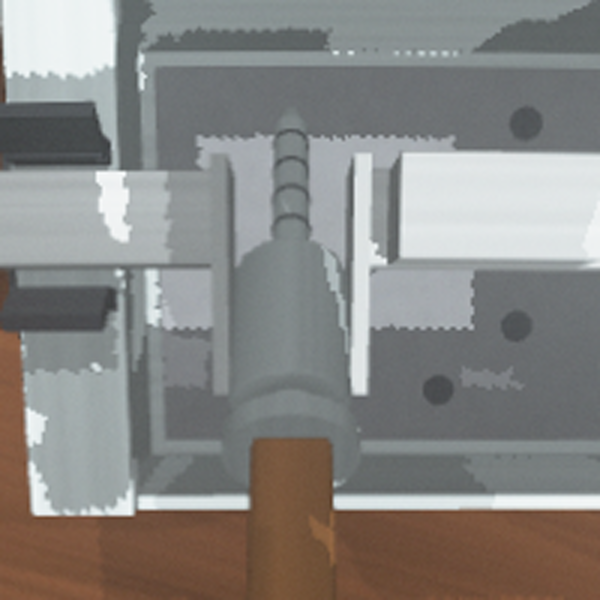

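>>> {"name": "apply_moves", "arguments": {
  "increments": [
    [1,[0,2,1.5],0],
    [1,[0,4,3],0],
    [1,[0,5,4],0],
    [1,[0,5,4],0]
  ]
}}

```text
time_s: 23.38
position: [0.5782, 0.2201, 0.1726]
eef_rot: [[-0.289, -0.001, -0.957], [0.957, -0.0, -0.289], [0.0, -1.0, 0.001]]
ft_force: [0.4, -0.8, -1.6]
grip_width: 0.0179
```

```bash
python3 -c "
from h import *
go([*t2w(.0932,-.0395),.169],106.7)
grab('wrist','w20')
cv2.imwrite('pics/w20z.png',cv2.resize(load('w20')['frame'][20:220,220:420],None,fx=3,fy=3,interpolation=cv2.INTER_CUBIC))
"
```

```text
t 23.3833 pos [0.5782 0.2201 0.1726] yaw 106.81 shift [-0.5  3.6 -1.3] |d| 3.8 roll 0.1 w 0.0179 F [ 0.3839 -0.7545 -1.6018] q6 -1.6834669203844423
```

View pics/w20z.png

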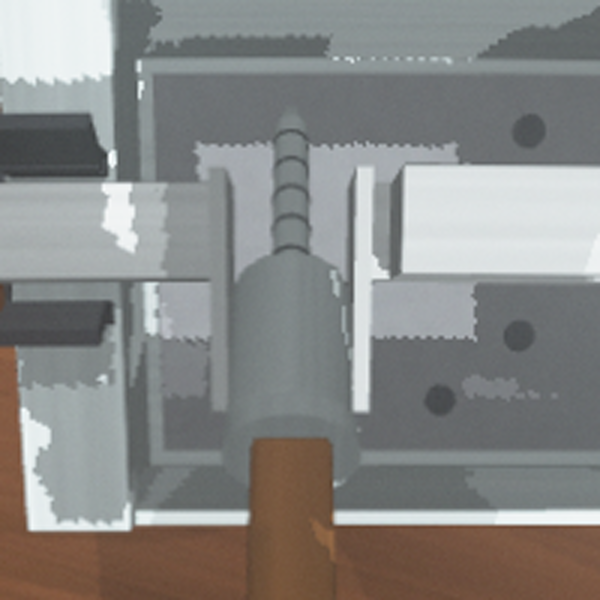

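>>> {"name": "apply_moves", "arguments": {
  "increments": [
    [1,[0,1,1],0],
    [1,[0,2,2],0],
    [1,[0,3,3],0],
    [1,[0,3,3],0]
  ]
}}

```text
time_s: 23.77
position: [0.577, 0.2196, 0.1715]
eef_rot: [[-0.289, 0.004, -0.957], [0.957, 0.001, -0.289], [-0.0, -1.0, -0.004]]
ft_force: [1.9, 1.8, 3.3]
grip_width: 0.0179
```

```bash
python3 -c "
from h import *
go([*t2w(.0932,-.0395),.169],106.7)
grab('wrist','w21')
cv2.imwrite('pics/w21z.png',cv2.resize(load('w21')['frame'][20:220,220:420],None,fx=3,fy=3,interpolation=cv2.INTER_CUBIC))
"
```

```text
t 23.7667 pos [0.577  0.2196 0.1715] yaw 106.8 shift [-0.4  2.5 -2.6] |d| 3.6 roll 0.1 w 0.0179 F [1.9273 1.8195 3.2689] q6 -1.6839962887788822
```

View pics/w21z.png

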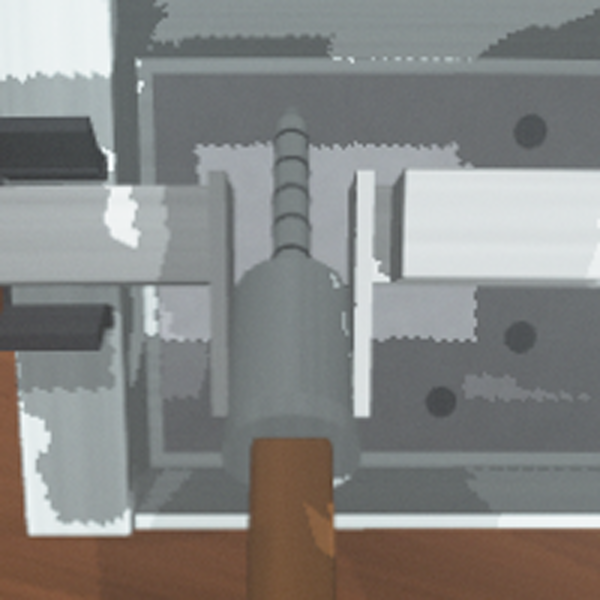

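>>> {"name": "apply_moves", "arguments": {
  "increments": [
    [1,[0,0.7,0.7],0],
    [1,[0,1.5,1.2],0],
    [1,[0,1.5,1.2],0],
    [1,[0,1.5,1.2],0]
  ]
}}

```text
time_s: 24.15
position: [0.5771, 0.2196, 0.1714]
eef_rot: [[-0.289, 0.007, -0.957], [0.957, 0.002, -0.289], [-0.0, -1.0, -0.007]]
ft_force: [6.7, 1.8, 8.2]
grip_width: 0.0176
```

```bash
python3 -c "
from h import *
go([*t2w(.208,-.0395),.285],106.7)
grab('wrist','w22')
cv2.imwrite('pics/w22z.png',cv2.resize(load('w22')['frame'][20:220,220:420],None,fx=3,fy=3,interpolation=cv2.INTER_CUBIC))
"
```

```text
t 24.15 pos [0.5771 0.2196 0.1714] yaw 106.8 shift [  -0.6 -112.7 -118.1] |d| 163.3 roll 0.1 w 0.0176 F [6.7325 1.8357 8.1602] q6 -1.684127332494901
```

View pics/w22z.png

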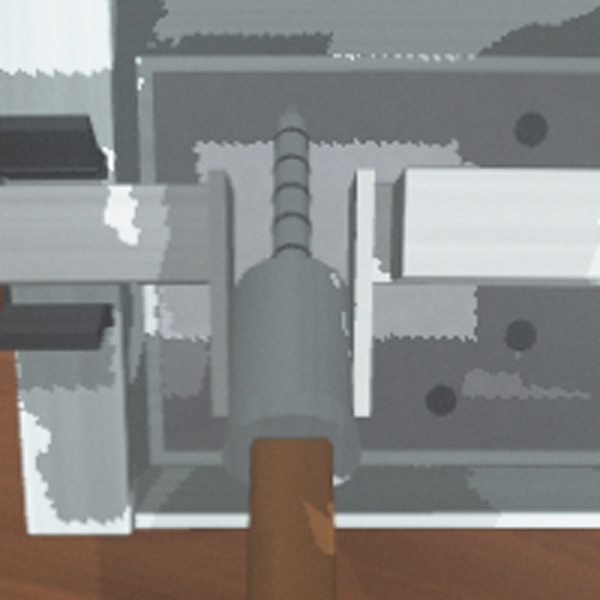

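>>> {"name": "apply_moves", "arguments": {
  "increments": [
    [1,[0,-1.5,-1.2],0],
    [1,[0,-4.5,-4.2],0],
    [1,[0,-9.5,-8.2],0],
    [1,[0,-15,-13.5],0],
    [1,[0,-21,-20],0],
    [1,[0,-28,-28],0],
    [1,[0,-36,-36.5],0],
    [1,[0,-44,-45],0],
    [1,[0,-52,-54],0],
    [1,[0,-60,-62],0]
  ]
}}

```text
time_s: 25.03
position: [0.6345, 0.237, 0.2287]
eef_rot: [[-0.289, -0.001, -0.957], [0.957, -0.0, -0.289], [-0.0, -1.0, 0.001]]
ft_force: [0.2, -0.4, -0.9]
grip_width: 0.0179
```

```bash
python3 -c "
from h import *
go([.668,.2472,.2587],106.7)
grab('wrist','w23')
cv2.imwrite('pics/w23z.png',cv2.resize(load('w23')['frame'][0:200,220:420],None,fx=3,fy=3,interpolation=cv2.INTER_CUBIC))
"
```

```text
t 25.0333 pos [0.6345 0.237  0.2287] yaw 106.8 shift [  0.1 -30.  -35. ] |d| 46.1 roll 0.1 w 0.0179 F [ 0.1776 -0.3707 -0.9275] q6 -1.6735577455289736
```

View pics/w23z.png

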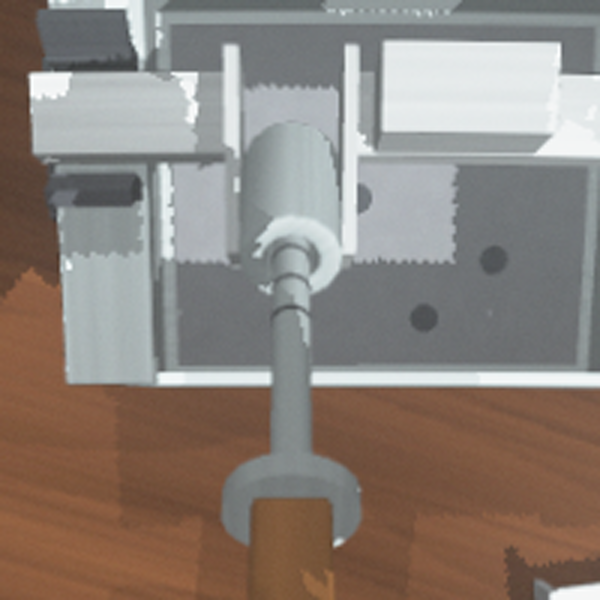

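>>> {"name": "apply_moves", "arguments": {
  "increments": [
    [1,[0,-6,-7],0],
    [1,[0,-13,-15],0],
    [1,[0,-21,-25],0],
    [1,[0,-30,-36],0],
    [1,[0,-38,-46],0],
    [1,[0,-46,-56],0],
    [1,[0,-50,-60],0],
    [1,[0,-50,-60],0]
  ]
}}

```text
time_s: 25.75
position: [0.6921, 0.2543, 0.2791]
eef_rot: [[-0.289, 0.001, -0.957], [0.957, 0.0, -0.289], [-0.0, -1.0, -0.001]]
ft_force: [0.4, -0.1, -1.8]
grip_width: 0.0177
```

```bash
python3 -c "
from h import *
go([*t2w(.205,.05),.25],106.7)
grab('wrist','w24')
"
```

```text
t 25.75 pos [0.6921 0.2543 0.2791] yaw 106.81 shift [88.9 29.1  5.7] |d| 93.7 roll 0.1 w 0.0177 F [ 0.4076 -0.1067 -1.7835] q6 -1.6652123570846962
```

View pics/w24.png

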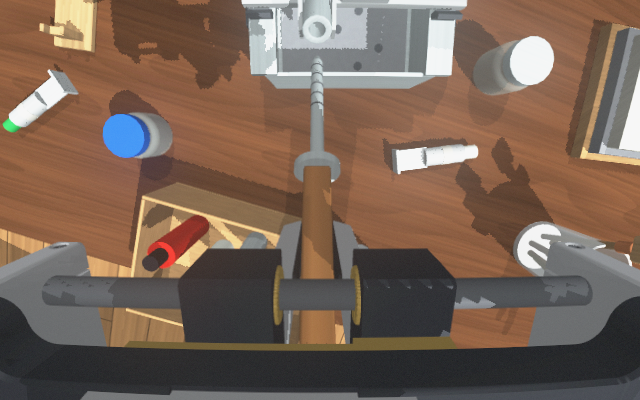

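>>> {"name": "apply_moves", "arguments": {
  "increments": [
    [1,[25,0,2],0],
    [1,[55,5,4],0],
    [1,[80,15,6],0],
    [1,[89,25,6],0],
    [1,[89,40,6],0],
    [1,[89,50,6],0],
    [1,[89,60,6],0],
    [1,[89,70,6],0],
    [1,[89,75,6],0]
  ]
}}

```text
time_s: 26.55
position: [0.6597, 0.3361, 0.201]
eef_rot: [[-0.288, -0.003, -0.958], [0.958, -0.001, -0.288], [-0.0, -1.0, 0.003]]
ft_force: [0.5, 0.7, 0.6]
grip_width: 0.0176
```

```bash
python3 -c "
from h import *
go([*t2w(.205,.05),.0965],106.7)
grab('wrist','w25')
"
```

```text
t 26.55 pos [0.6597 0.3361 0.201 ] yaw 106.71 shift [  1.2 104.5  -2. ] |d| 104.6 roll 0.0 w 0.0176 F [0.4519 0.6774 0.6114] q6 -1.543796998168783
```

View pics/w25.png

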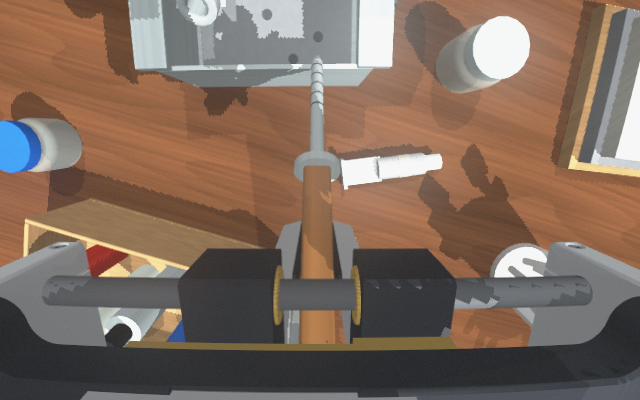

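>>> {"name": "apply_moves", "arguments": {
  "increments": [
    [1,[0,10,0],0],
    [1,[0,20,0],0],
    [1,[0,30,0],0],
    [1,[0,40,0],0],
    [1,[0,50,0],0],
    [1,[0,60,0],0],
    [1,[0,70,0],0],
    [1,[0,70,0],0]
  ]
}}

```text
time_s: 27.27
position: [0.6578, 0.3371, 0.1298]
eef_rot: [[-0.289, -0.006, -0.957], [0.957, -0.002, -0.289], [-0.0, -1.0, 0.006]]
ft_force: [-2.5, -0.7, -0.1]
grip_width: 0.0179
```

```bash
python3 -c "
from h import *
go([*t2w(.205,.05),.0965],106.7)
grab('wrist','w26')
"
```

```text
t 27.2667 pos [0.6578 0.3371 0.1298] yaw 106.8 shift [-0.2 33.2 -3.4] |d| 33.4 roll 0.1 w 0.0179 F [-2.4688 -0.6815 -0.124 ] q6 -1.543557506703162
```

View pics/w26.png

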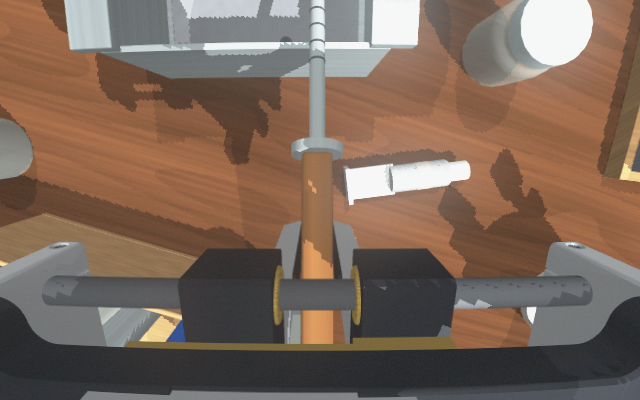

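>>> {"name": "apply_moves", "arguments": {
  "increments": [
    [1,[0,9,0],0],
    [1,[0,18,0],0],
    [1,[0,25,0],0],
    [1,[0,30,0],0],
    [1,[0,33,0],0],
    [1,[0,33,0],0]
  ]
}}

```text
time_s: 27.82
position: [0.6595, 0.3375, 0.0995]
eef_rot: [[-0.289, -0.001, -0.957], [0.957, -0.0, -0.289], [-0.0, -1.0, 0.001]]
ft_force: [-0.2, 0.0, 1.9]
grip_width: 0.0177
```

```bash
python3 -c "
from h import *
go([*t2w(.205,.05),.0965],106.7)
grab('wrist','w27')
a=load('w6')['frame'][0:170,270:370];b=load('w27')['frame'][0:170,270:370]
cv2.imwrite('pics/cmp.png',np.hstack([cv2.resize(a,None,fx=3.5,fy=3.5),cv2.resize(b,None,fx=3.5,fy=3.5)]))
"
```

```text
t 27.8167 pos [0.6595 0.3375 0.0995] yaw 106.8 shift [-0.1  3.  -1.5] |d| 3.4 roll 0.1 w 0.0177 F [-0.2229  0.0357  1.9406] q6 -1.5435901613361551
```

View pics/cmp.png

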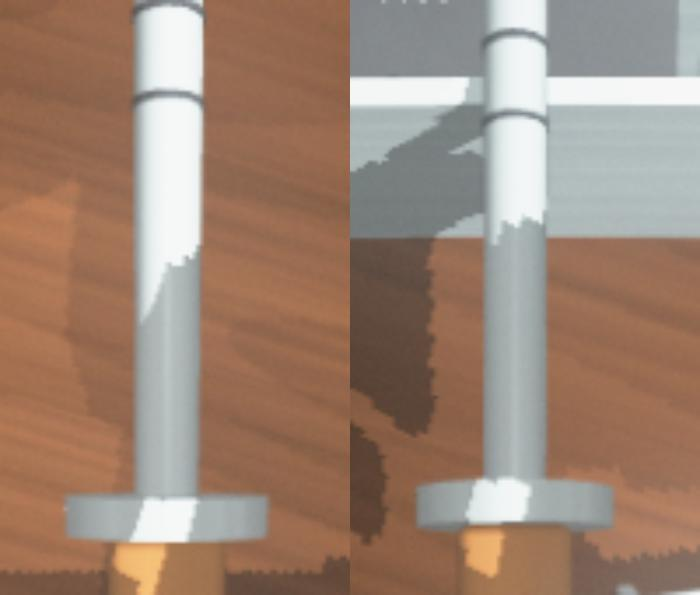

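>>> {"name": "apply_moves", "arguments": {
  "increments": [
    [1,[0,4,0],0],
    [1,[0,7,0],0],
    [1,[0,9,0],0],
    [1,[0,9,0],0]
  ]
}}

```text
time_s: 28.2
position: [0.6599, 0.3377, 0.0912]
eef_rot: [[-0.289, 0.0, -0.957], [0.957, 0.0, -0.289], [0.0, -1.0, -0.0]]
ft_force: [1.1, 1.0, 1.7]
grip_width: 0.0179
```

```bash
python3 -c "
from h import *
go([*t2w(.205,.05),.25],106.7)
grab('wrist','w28')
a=load('w6')['frame'][0:170,270:370];b=load('w28')['frame'][0:170,270:370]
cv2.imwrite('pics/cmp.png',np.hstack([cv2.resize(a,None,fx=3.5,fy=3.5),cv2.resize(b,None,fx=3.5,fy=3.5)]))
"
```

```text
t 28.2 pos [0.6599 0.3377 0.0912] yaw 106.8 shift [  -0.2 -158.8   -1.1] |d| 158.8 roll 0.1 w 0.0179 F [1.1169 1.017  1.6931] q6 -1.543586593115079
```

View pics/cmp.png

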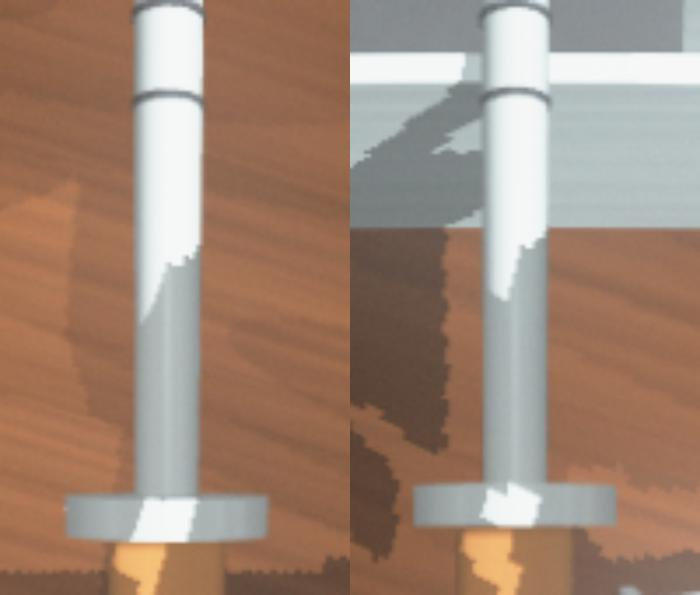

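>>> {"name": "apply_moves", "arguments": {
  "increments": [
    [1,[0,-10,0],0],
    [1,[0,-30,0],0],
    [1,[0,-60,0],0],
    [1,[0,-95,0],0],
    [1,[-10,-130,3],0],
    [1,[-20,-155,8],0],
    [1,[-30,-168,12],0],
    [1,[-35,-172,15],0],
    [1,[-35,-172,15],0],
    [1,[-35,-172,15],0]
  ]
}}

```text
time_s: 29.08
position: [0.6546, 0.2994, 0.261]
eef_rot: [[-0.289, -0.004, -0.957], [0.957, -0.001, -0.289], [0.0, -1.0, 0.004]]
ft_force: [0.5, -0.8, -1.9]
grip_width: 0.0179
```

>>> {"name": "apply_moves", "arguments": {
  "increments": [
    [1,[0,0,0],0],
    [1,[0,0,0],0],
    [1,[0,0,0],0],
    [1,[0,0,0],0],
    [1,[0,0,0],0],
    [1,[0,0,0],0]
  ]
}}

```text
time_s: 29.58
position: [0.6556, 0.3, 0.2633]
eef_rot: [[-0.289, -0.0, -0.957], [0.957, -0.0, -0.289], [0.0, -1.0, 0.0]]
ft_force: [-0.5, 0.0, -1.4]
grip_width: 0.0179
```

```bash
python3 -c "
from h import *
go([*t2w(.205,.05),.25],106.7)
s=sensors.read_state();p=np.array(s['position']);print('tip trough',w2t(p+.181*np.array(s['eef_rot'])[:,2]),np.abs(s['joint_vel']).max())
grab('wrist','w29');d=grab('scene','s29');t=grab('top','t29')
a=load('w6')['frame'][0:170,270:370];b=load('w29')['frame'][0:170,270:370]
cv2.imwrite('pics/cmp.png',np.hstack([cv2.resize(a,None,fx=3.5,fy=3.5),cv2.resize(b,None,fx=3.5,fy=3.5)]))
cv2.imwrite('pics/s29z.png',cv2.resize(d['frame'][110:300,290:480],None,fx=3.1,fy=3.1,interpolation=cv2.INTER_CUBIC))
cv2.imwrite('pics/t29z.png',cv2.resize(t['frame'][100:245,190:340],None,fx=4,fy=4,interpolation=cv2.INTER_CUBIC))
"
```

```text
t 29.5833 pos [0.6556 0.3    0.2633] yaw 106.82 shift [ 34.6  13.3 -16.1] |d| 40.4 roll 0.1 w 0.0179 F [-0.5023  0.0024 -1.4474] q6 -1.5919914657562466
tip trough (np.float64(0.007940054851842742), np.float64(0.014965009334004853)) 0.0032385957860546766
```

View pics/cmp.png

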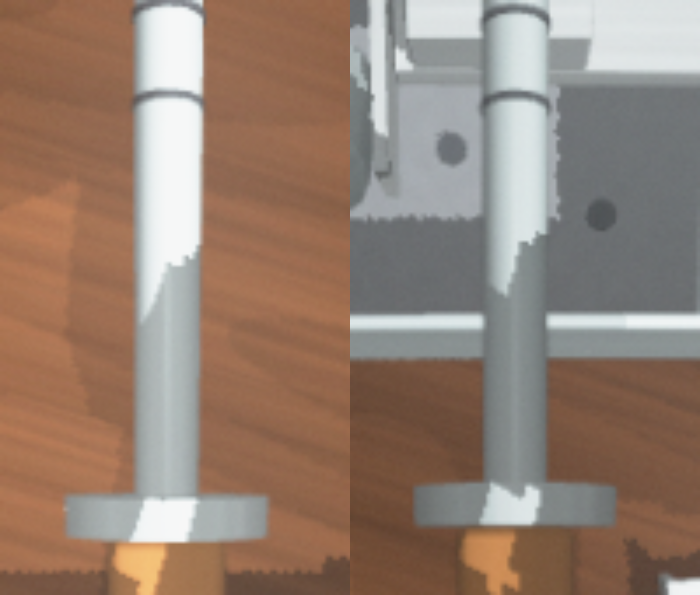

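View pics/w29.png

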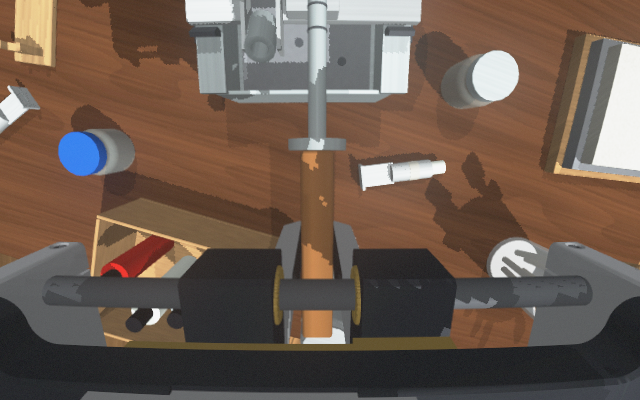

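View pics/s29z.png

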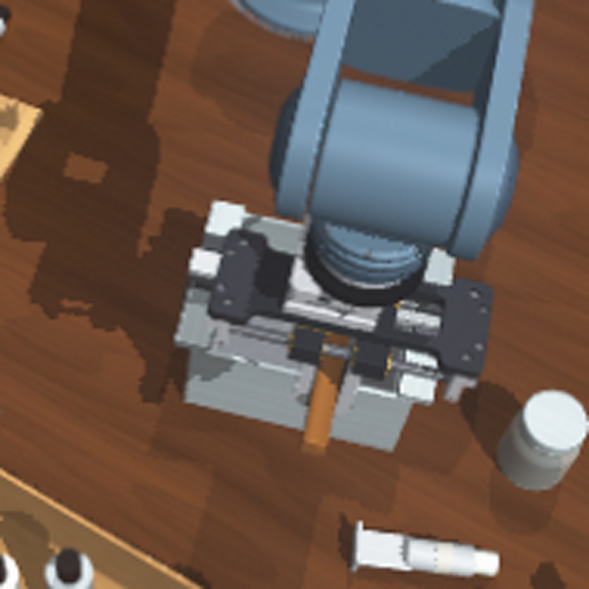

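View pics/t29z.png

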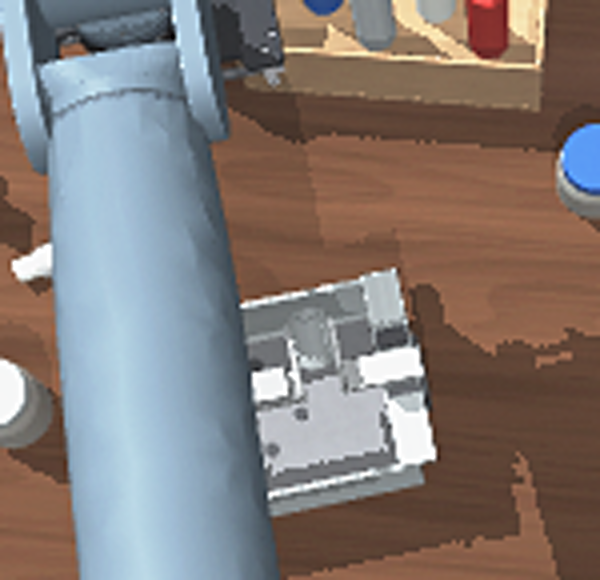

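```bash
python3 -c "
from h import *
s=sensors.read_state();print(s['position'],s['grip_width'],np.abs(s['joint_vel']).max());print(job.hand_in())"
```

```text
[0.6556 0.2999 0.2635] 0.017629453953038127 0.0023603672414361215
the job is handed in; nothing more can be done
None
```

I ran the whole sequence and handed the job in at about 29.7 s of the 72 s; no verdict came back.

**What I did:**
- **Bar:** I seated the bar in both saddles with the guide mouth facing away from the robot, and let go of it.
- **Tilting the rod:** The arm can't tilt its tool, so I turned the rod in the grip. I pressed its handle on the trough's near wall, then hooked its tip under the saddle ledge. That brought it to about 41–42°.
- **Insertion:** I pushed the rod down the tube until the collar stopped. Contact force rose to about 12 N with no further movement. I then drew it right out.
- **Levelling:** I levelled the rod by pressing its shaft on the far wall, then raised it over the trough.

**Last checks:**
- **Bar:** The pictures show it lying in both saddles and clear of the fingers. I did not measure its position again after drawing the rod out; just before insertion its mouth was within about 3 mm of nominal.
- **Rod:** It is held (opening 17.6–17.9 mm), still, and within about 2° of level. The tip works out at about 8 mm in x and 15 mm in y from the trough's middle, roughly 0.28 m above the bench. That comes from the tool pose and rod length, because the tip was out of view.
- **Jars and paint tubes:** The ones in view looked unmoved, but I did not measure them.

**What disagreed:**
- **First tilt:** Contact on the near wall came about 10 mm lower than its stated 110 mm height implied. I never explained this and went by the camera instead.
- **Tilt readings:** Estimates from the rod's bands and from its tip differed by about 1.5°, which was within the tube's play.

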